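# Load a turned roller on a twin-jack bed and raise it square

## Robot

A 6-joint arm with a two-finger parallel gripper is mounted at the origin on the work surface. World frame = base frame: x ahead of the robot, y to its left, z up, the work surface at z = 0. Lengths are in m, angles in degrees, forces in N, time in s.
With the tool pointing down it reaches from about 0.35 to 0.875 m from the base axis. Payload 4.2 kg.
Tool frame: the origin (TCP) lies at the very end of the fingers, on their centre line; the grasp point (between the pads) lies 19 mm behind it; z points along the fingers, y is the direction in which the jaws open and shut (so a half turn about z gives the same grasp; the last joint's range is limited). The gripper opens to 87 mm and grips with 3 to 60 N. Pads are 19 mm wide; open, the fingers measure 117 mm over their backs; the gripper's body (75 mm by 190 mm) begins 51 mm behind the grasp point.
Start: joints at [86.093, 22.042, 0.453, 0, -68.411, -14.817], TCP at [0.201, 0.592, 0.223] pointing down, gripper open.
Joint ranges: [-179.83, 179.83], [-69.29, 118.12], [-61.27, 80.66], [-181.25, 117.63], [-171.15, -9.14], [-177.46, 177.46]. Speed limits (degrees/s): [159.86, 159.86, 180, 180, 180, 180].

## Interface

Orientations are given as a 3x3 rotation matrix whose columns are the frame's x, y, z axes.
In Python, from station import r, imaging gives the robot as it stands. The module is installed in compiled form; this text tells all that it offers.
- The arm moves only by the tool move_arm, never from a script. Its argument "motion" is one flat list of numbers, 7 for each row, row after row: the shift along the tool's x, y, z in units of 40 mm (1.0 is 40 mm), then the turn, a rotation vector about the tool's x, y, z in units of 5 degrees (1.0 is 5 degrees), then the gripper's target within -1 to 1 (shut at 1, half-way at 0, fully open at -1). In form: [dx, dy, dz, wx, wy, wz, gripper, dx, dy, dz, wx, wy, wz, gripper, ...]. A call has 1 to 20 rows; each row is the pose to reach, as a shift and turn from the pose measured when the call began, along the tool's axes at that moment; what a row does not reach only later rows make up. A row lasts 1/12 s, in which the tool goes at most 41.7 mm and 7.16 degrees, less where a joint would pass 70% of its speed; a pose out of reach is approached as far as the arm can. A call with a gripper value outside its range is refused whole. The fingers move at their own pace and stop on an object; the grip force is fixed at half the most. Time passes only in rows, so rows that repeat a pose let the fingers close. It gives the time, the measured TCP pose, the force and the opening at its end, in the units of the state.
- r.sense(): the state, without advancing time (a new reading comes with each control period).
- imaging.capture(name): name is "scene" or "top" or "wrist"; returns the picture (480x640x3 uint8, blue, green, red); there is no depth.
- imaging.camera_params(name): a dict with "intrinsics" (3x3 intrinsics, pixels), "world_from_camera" (4x4, takes a point from camera to world coordinates). Camera axes: x right, y down, z forward; pixel columns grow to the right and rows downward; lengths in m; the calibration is good to about 2 mm. The wrist camera is an equidistant fisheye: a pixel r from the principal point sees the ray r / f radians off the axis. A picture is of the moment at which its call begins: read the wrist's pose just before it. camera_params takes no time and is no camera call; for the wrist camera it gives the pose at the moment of the call.
- r.finish_job(): hands the job in, once; it reports no verdict.
The state is a dict: "time_s": time; "joints": joint angles; "joint_velocities": joint speeds; "effort": joint torques, N m; "tcp_pos": TCP position; "ee_rot": TCP orientation; "wrist_force": force on the tool from outside, world axes, zero at the start; "moment": the same for the moment, N m; "gripper_width": opening from 0.0 (shut) to 1.0 (fully open).
Only numpy, scipy, OpenCV 4.12 (cv2) and the standard library are available. Lean on these libraries where they do the work, as an engineer would, in place of code of your own. Each camera call takes 0.05 s, during which the arm holds its last target.

## Task

Lay the big wooden roller lengthwise in the middle groove of the lift bed, centred, and let go of it without dropping it or setting it rolling. Then raise the bed by turning the two inclined knobs clockwise, alternately and at most about a quarter turn at a time so that the bed never leans by more than about 3 degrees, until the plate of the bed is flush with the fixed rails at both sides, with the roller still lying in its groove. Leave the other things on the bench where they are.

Things in the scene. Friction and masses are not known exactly. Their poses are not given: they have to be found in the camera images.
- roller: turned wooden roller to be laid on the bed: cylinder 50 mm in diameter and 120 mm long, with a bare steel axle stub 16 mm thick and 15 mm long on each end; 0.14 to 0.28 kg. Origin at its middle on the axis, x along the axis. Both ends are alike.
- rest: fixed plywood rest on which the roller lies at the start, 130 x 85 mm and 32 mm high over its two strips (30 mm apart, each 9 mm wide and 10 mm high, along x). Origin at the centre of its underside, x along the roller. The roller's axis lies 52 mm above the bench there.
- stand: twin-jack lift stand, fixed; plywood base 310 x 310 mm, 18 mm thick. Origin at bench height under the bed's middle; x points away from the knobs and the robot, y left, z up. Two gear housings with the knobs stand 145 mm in front of the bed's middle; a fixed wooden rail 160 mm long (x), 25 mm wide, stands on either side of the bed; it and four guide posts at the bed edges are 100 mm high.
- bed: moving wooden bed, 0.8 kg: plate 150 (x) x 245 (y) x 16 mm lying loose on two jack heads 200 mm apart, between rails and guide posts; starts 14 to 17 mm below the rails. Origin on the plate's top at its middle, x away from the knobs. Ribs 9 mm wide, 10 high along x at y = -58.5, -19.5, 19.5, 58.5 mm; in the middle 30 mm groove (y = 0) the roller rests on rib edges, axis 30 mm above the plate.
- bed_left (a point): point on the top face of the bed's plate over the left jack head, 100 mm left (+y) of the bed's middle
- bed_right (a point): point on the top face of the bed's plate over the right jack head, 100 mm right (-y) of the bed's middle
- rail_left (a point): middle of the top face of the fixed left rail, 137.5 mm left of the bed's middle; the bed is flush there when bed_left is at this height
- rail_right (a point): the same for the fixed right rail
- knob_left (a joint): angle of the left knob (rad), growing clockwise as seen looking down on it; each radian clockwise raises the left end of the bed (bed_left) by 6 mm and leaves the right end. Stiff, about 0.2 N m; it stays where left. Range 0 to 4.5, bed flush at 3.0, starts at 0.25 to 0.55.
- knob_right (a joint): the same for the right knob, which raises the right end of the bed
- grip_left (a point): grip point of the left black knob: on its axis, mid-length of its straight wing bar (70 mm long, 18 mm thick, 32 mm high), 22 mm above the 60 mm disc under the bar, 10 mm below the bar's outer face. The axis leans 27 degrees from vertical, towards the robot side of the stand. Axes: z along the knob's axis outwards, x along the bar, y across it; they turn with the knob.
- grip_right (a point): the same for the right knob, 200 mm to the right
- pulley: three-step turned wooden pulley, 90 mm across, 78 mm high with its steel stub, standing on the bench; origin at the centre of its underside. Bystander.
- offcut: plain wooden offcut, 150 x 45 x 35 mm, lying on the bench; origin at the centre of its underside. Bystander.
- tub: white open plastic tub, 76 mm across, 75 mm high; origin at the centre of its underside. Bystander.
- glue: yellow glue bottle, 60 mm across, 170 mm high, standing; origin at the centre of its underside. Bystander.
- hammer: hammer lying on the bench, about 0.3 m long; origin under its middle. Bystander.
- bar_clamp: black one-handed bar clamp, 240 mm long, lying flat; origin under the middle of its bar. Bystander.
There are look-alikes about, which are no part of the job. What is shaped like the roller but pink or purple is not meant.

How it is judged (in metres and radians):
On the way, in this order (a step that is already met when the one before it is completed fails the run):
1. the roller lies still in the middle groove of the bed, released (y of roller in the frame of bed between -0.006 and 0.006 m and x of roller in the frame of bed between -0.02 and 0.02 m and z of roller in the frame of bed between 0.024 and 0.035 m and angle between the x axis of roller and the x axis of bed, either way round below 0.1 rad and contact force between roller and the fingers below 0.1 N and linear speed of roller below 0.03 m/s and angular speed of roller below 0.5 rad/s), for 0.3 s.
2. both ends of the bed are raised part of the way (less than 8.5 mm below the rails), roller in place (z of bed_left in the frame of rail_left above -0.0085 m and z of bed_right in the frame of rail_right above -0.0085 m and y of roller in the frame of bed between -0.006 and 0.006 m and x of roller in the frame of bed between -0.02 and 0.02 m and z of roller in the frame of bed between 0.024 and 0.035 m and angle between the x axis of roller and the x axis of bed, either way round below 0.1 rad), for 0.1 s.
3. both ends of the bed are flush with the rails, roller in place (z of bed_left in the frame of rail_left between -0.002 and 0.002 m and z of bed_right in the frame of rail_right between -0.002 and 0.002 m and y of roller in the frame of bed between -0.006 and 0.006 m and x of roller in the frame of bed between -0.02 and 0.02 m and z of roller in the frame of bed between 0.024 and 0.035 m and angle between the x axis of roller and the x axis of bed, either way round below 0.1 rad), for 0.2 s.
At the end, for the whole second after the job is handed in: Both ends of the bed's plate are within 2 mm of the height of the fixed rails; the roller lies still and released in the middle groove, its middle within 6 mm sideways and 20 mm lengthwise of the bed's middle, its axis within 0.1 rad of the groove and 24 to 35 mm above the plate (all of step 3 and contact force between roller and the fingers below 0.1 N and linear speed of roller below 0.03 m/s and angular speed of roller below 0.5 rad/s); the robot touches nothing.
It fails at once if the bed leans more than 0.063 rad (about 3.6 degrees: one end 12.6 mm higher than the other) (angle between bed_left's own z axis and vertical above 0.063 rad).
It fails at once if the roller, out of the fingers, falls or rolls faster than 0.5 m/s (a drop of over 12 mm) (contact force between roller and the fingers below 0.1 N and linear speed of roller above 0.5 m/s).
It fails at once if one of the bystanders (pulley, offcut, tub, glue bottle, hammer, bar clamp) is moved by more than 40 mm (distance of any of pulley, offcut, tub, glue, hammer, bar_clamp from where it was at the start of the episode above 0.04 m).
It also fails if it takes over 72 s, if anything falls off the work surface, if the arm or the gripper's body presses on something with over 40 N, if the wrist force passes 120 N, or if a joint passes its speed limit or range.

## Working session

There is one attempt and no reset: what is moved stays moved. The work goes in short steps, Python scripts to look and compute and a tool call to move; the robot and the scene stay as the last step left them, time stands still between calls to the robot, and variables do not carry over. Pictures are saved under pics/ and viewed, and the job is handed in when it is done.

Besides the shell and the picture viewer there is one more tool, called after ">>>" as a command line: name --argument value ..., lists and objects as JSON in quotes. move_arm: Moves the arm, as the interface text tells. Its arguments: {"type":"object","properties":{"motion":{"type":"array","items":{"type":"number"}}},"required":["motion"]}

```bash
mkdir -p pics; python3 - <<'E'
from station import r, imaging
import cv2
print(r.sense())
for n in ["scene","top","wrist"]:
    im=imaging.capture(n); cv2.imwrite(f"pics/{n}0.png",im)
    p=imaging.camera_params(n); print(n,p["intrinsics"],p["world_from_camera"])
E
```

```text
{'time_s': 0.0, 'joints': array([ 8.60936319e+01,  2.20913208e+01,  3.78405304e-01, -2.67533852e-02,
       -6.84111989e+01, -1.48183229e+01]), 'joint_velocities': array([-0.04362645,  0.00601745, -0.06519089, -0.03579276, -0.00436416,
       -0.00855073]), 'effort': array([-3.37531546e-04, -3.90666711e+01,  1.87404460e+01,  4.22001511e+00,
        1.09996230e-02, -1.95015400e-04]), 'tcp_pos': array([0.20041906, 0.59135139, 0.22145012]), 'ee_rot': array([[ 9.47016746e-01, -3.21183663e-01, -5.80742326e-04],
       [-3.21184160e-01, -9.47014357e-01, -2.13155446e-03],
       [ 1.34649149e-04,  2.20514300e-03, -9.99997560e-01]]), 'wrist_force': array([-0.09452901, -0.55271533,  0.175031  ]), 'moment': array([ 0.00214173, -0.0113712 ,  0.01041934]), 'gripper_width': 1.0004533635535278}
scene [[568.16035626   0.         311.09364834]
 [  0.         568.16035626 237.48106912]
 [  0.           0.           1.        ]] [[ 8.65352122e-01  2.80320395e-01 -4.15434930e-01  1.17996040e+00]
 [ 5.01162913e-01 -4.82038426e-01  7.18661736e-01 -1.25623001e+00]
 [ 1.19994118e-03 -8.30096038e-01 -5.57619160e-01  1.08549027e+00]
 [ 0.00000000e+00  0.00000000e+00  0.00000000e+00  1.00000000e+00]]
top [[592.12304991   0.         315.47806846]
 [  0.         592.12304991 235.60988955]
 [  0.           0.           1.        ]] [[-2.08774735e-02 -9.87104262e-01  1.58711394e-01  2.25234323e-01]
 [-9.99771729e-01  2.13335359e-02  1.17015175e-03 -1.87227081e-02]
 [-4.54093699e-03 -1.58650735e-01 -9.87324326e-01  1.57697095e+00]
 [ 0.00000000e+00  0.00000000e+00  0.00000000e+00  1.00000000e+00]]
wrist [[371.64829954   0.         318.77554837]
 [  0.         371.64829954 243.75176056]
 [  0.           0.           1.        ]] [[-0.32200513 -0.91157961 -0.25560774  0.27038917]
 [-0.94673643  0.31052616  0.08522699  0.56854852]
 [ 0.0016817   0.26943669 -0.96301664  0.38429249]
 [ 0.          0.          0.          1.        ]]
```

View pics/scene0.png

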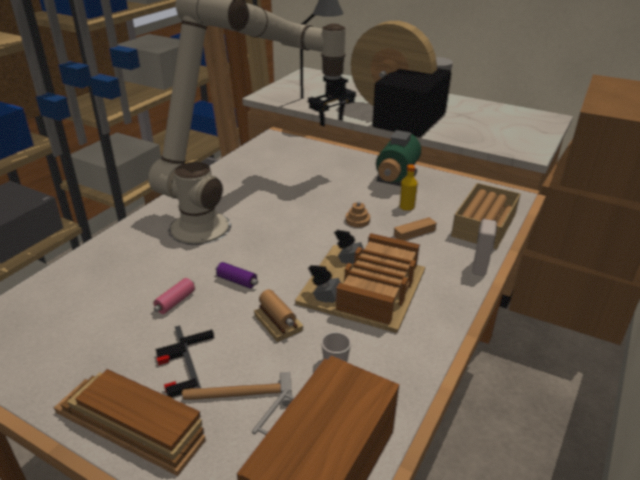

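View pics/top0.png

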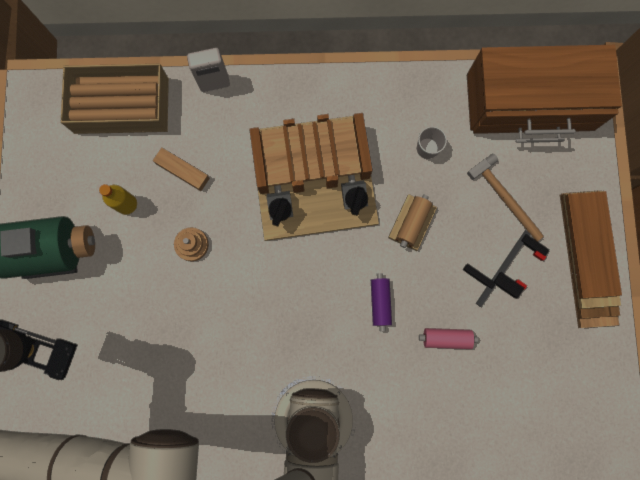

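View pics/wrist0.png

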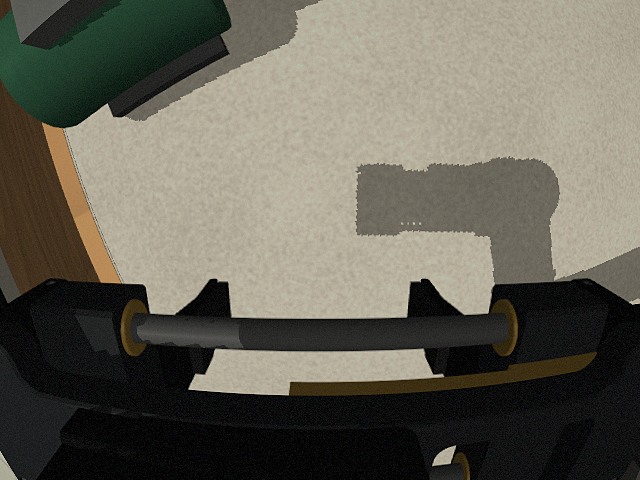

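The wooden roller lies on its rest at top (414,222) and scene (278,310). The purple one at top (381,302) and the pink one at (450,339) are the look-alikes, and the thin dowels at (115,100) are in a box. The stand is at top (312,175). Next I'll enlarge these.

```bash
python3 - <<'E'
import cv2
im=cv2.imread("pics/top0.png")
cv2.imwrite("pics/c1.png",cv2.resize(im[105:245,240:390],None,fx=5.2,fy=4.2*5.2/4.2*0.8,interpolation=cv2.INTER_CUBIC) if 0 else cv2.resize(im[108:245,240:390],(600*150//137,600),interpolation=cv2.INTER_CUBIC))
cv2.imwrite("pics/c2.png",cv2.resize(im[180:260,380:450],(525,600),interpolation=cv2.INTER_CUBIC))
E
```

```text
(no output)
```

View pics/c1.png

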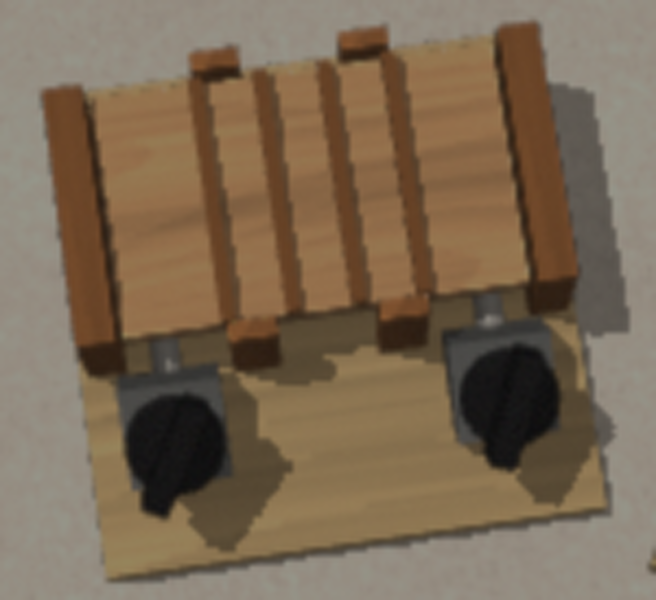

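View pics/c2.png

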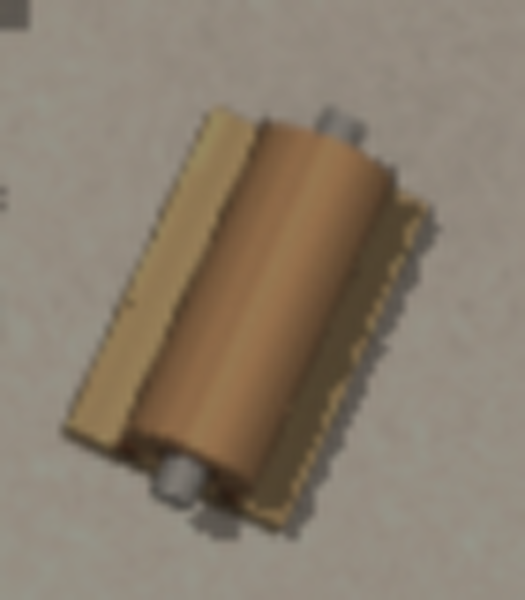

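```bash
cat > h.py <<'E'
import numpy as np, cv2
from scipy.optimize import least_squares
from station import r, imaging
from scipy.spatial.transform import Rotation as R
def proj(p,P):
    T=np.linalg.inv(p["world_from_camera"]); c=(np.atleast_2d(P)@T[:3,:3].T)+T[:3,3]
    K=p["intrinsics"]; return np.c_[K[0,0]*c[:,0]/c[:,2]+K[0,2],K[1,1]*c[:,1]/c[:,2]+K[1,2]]
def projf(p,P):
    T=np.linalg.inv(p["world_from_camera"]); c=(np.atleast_2d(P)@T[:3,:3].T)+T[:3,3]
    K=p["intrinsics"]; rho=np.hypot(c[:,0],c[:,1]); th=np.arctan2(rho,c[:,2])
    return np.c_[K[0,0]*th*c[:,0]/rho+K[0,2],K[1,1]*th*c[:,1]/rho+K[1,2]]
def ray(p,uv,z,fish=False):
    K=p["intrinsics"]; W=p["world_from_camera"]
    a=(uv[0]-K[0,2])/K[0,0]; b=(uv[1]-K[1,2])/K[1,1]
    if fish:
        th=np.hypot(a,b); d=np.array([np.sin(th)*a/th,np.sin(th)*b/th,np.cos(th)])
    else: d=np.array([a,b,1.])
    d=W[:3,:3]@d; o=W[:3,3]; return o+d*(z-o[2])/d[2]
def place(q,L):
    c,s=np.cos(q[2]),np.sin(q[2]); L=np.atleast_2d(L)
    return np.c_[q[0]+c*L[:,0]-s*L[:,1],q[1]+s*L[:,0]+c*L[:,1],L[:,2]]
def fit(p,L,uv,q0,pr=proj):
    s=least_squares(lambda q:(pr(p,place(q,L))-uv).ravel(),q0); return s.x,s.fun.reshape(-1,2)
E
python3 - <<'E'
from h import *
p=imaging.camera_params("top")
f=lambda l,sc,o:np.array(l)/sc+o
uv=f([(43,92),(82,88),(80,345),(124,342),(498,27),(538,22),(530,280),(577,275)],4.379,[240,108])
L=[(.08,.15,.1),(.08,.125,.1),(-.08,.15,.1),(-.08,.125,.1),(.08,-.125,.1),(.08,-.15,.1),(-.08,-.125,.1),(-.08,-.15,.1)]
q,e=fit(p,np.array(L),uv,[.7,0,0]);print("stand",q,np.degrees(q[2]));print(e.round(1))
uv=f([(180,488),(342,118),(68,430),(280,525),(218,108),(430,205)],7.5,[380,180])
L=[(-.075,0,.052),(.075,0,.052),(-.065,.0425,.022),(-.065,-.0425,.022),(.065,.0425,.022),(.065,-.0425,.022)]
q,e=fit(p,np.array(L),uv,[.5,-.3,-.4]);print("rest",q,np.degrees(q[2]));print(e.round(1))
q,e=fit(p,np.array(L)[:2],uv[:2],[.5,-.3,-.4]);print("roller",q,np.degrees(q[2]));print(e.round(1))
for n,u in dict(pulley=(190,244),glue=(118,200),off=(181,169),tub=(431,143),ham=(510,200)).items(): print(n,ray(p,u,.04))
E
```

```text
stand [ 0.68792707 -0.00909551  0.12550508] 7.190911122988935
[[-0.7 -0.4]
 [-0.  -0.9]
 [-1.1  1. ]
 [-1.5  0.3]
 [-0.2 -0.5]
 [ 0.1 -0.7]
 [ 2.2  0.6]
 [ 1.1  0.3]]
rest [ 0.50584628 -0.27818382 -0.46252068] -26.500483057832675
[[-0.7  0.7]
 [ 0.9 -0.9]
 [-0.4 -0.1]
 [ 0.6  0.8]
 [-0.6 -0.4]
 [ 0.2 -0.1]]
roller [ 0.50556989 -0.27788589 -0.44965007] -25.763051136641046
[[-0.4  1. ]
 [ 0.4 -1. ]]
pulley [0.45711274 0.31294655 0.04      ]
glue [0.57951882 0.50603285 0.04      ]
off [0.66087218 0.33968073 0.04      ]
tub [ 0.71824154 -0.33336055  0.04      ]
ham [ 0.55673856 -0.5343877   0.04      ]
```

```bash
cat >> h.py <<'E'
def down(yaw,flip=False):
    y=np.radians(yaw); c,s=np.cos(y),np.sin(y)
    return np.array([[c,s,0],[s,-c,0],[0,0,-1.]])
def delta(pos,Rm):
    s=r.sense(); R0=s["ee_rot"]
    d=R0.T@(np.array(pos)-s["tcp_pos"])/0.04; w=np.degrees(R.from_matrix(R0.T@Rm).as_rotvec())/5
    print("t",round(s["time_s"],2),"d",d.round(3),"w",w.round(3),"|rows|",round(max(np.linalg.norm(d)*40/41.7,np.linalg.norm(w)*5/7.16),1)); return d,w
E
python3 - <<'E'
from h import *
delta([.505,-.278,.19],down(-26))
E
```

```text
t 0.15 d [14.191 18.14   0.824] w [ 0.019 -0.002  1.453] |rows| 22.1
```

>>> move_arm --motion '[14.19,18.14,0,0,0,1.45,-1,14.19,18.14,0,0,0,1.45,-1,14.19,18.14,0,0,0,1.45,-1,14.19,18.14,0,0,0,1.45,-1,14.19,18.14,0,0,0,1.45,-1,14.19,18.14,0,0,0,1.45,-1,14.19,18.14,0,0,0,1.45,-1,14.19,18.14,0,0,0,1.45,-1,14.19,18.14,0,0,0,1.45,-1,14.19,18.14,0,0,0,1.45,-1,14.19,18.14,0,0,0,1.45,-1,14.19,18.14,0,0,0,1.45,-1,14.19,18.14,0,0,0,1.45,-1,14.19,18.14,0,0,0,1.45,-1,14.19,18.14,0,0,0,1.45,-1,14.19,18.14,0,0,0,1.45,-1,14.19,18.14,0,0,0,1.45,-1,14.19,18.14,0,0,0,1.45,-1,14.19,18.14,0,0,0,1.45,-1,14.19,18.14,0,0,0,1.45,-1]'

```text
time_s: 1.82
tcp_pos: [0.4759, -0.1969, 0.2228]
ee_rot: [[0.899, -0.438, -0.001], [-0.438, -0.899, -0.001], [0.0, 0.002, -1.0]]
wrist_force: [1.1, 1.2, 1.3]
gripper_width: 0.999
```

```bash
python3 - <<'E'
from h import *
delta([.505,-.278,.19],down(-26)); print(r.sense()["joints"].round(1))
E
```

```text
t 1.82 d [1.543 1.502 0.822] w [ 0.017 -0.002 -0.001] |rows| 2.2
[ -4.3  11.3 -14.8   0.1 -63.9  68.3]
```

>>> move_arm --motion '[1.54,1.5,0.5,0,0,0,-1,1.54,1.5,0.82,0,0,0,-1,1.54,1.5,0.82,0,0,0,-1,1.54,1.5,0.82,0,0,0,-1]'

```text
time_s: 2.15
tcp_pos: [0.504, -0.2799, 0.1868]
ee_rot: [[0.897, -0.442, -0.006], [-0.442, -0.897, 0.0], [-0.005, 0.002, -1.0]]
wrist_force: [-0.1, 0.9, 0.2]
gripper_width: 0.998
```

```bash
python3 - <<'E'
from h import *
p=imaging.camera_params("wrist"); im=imaging.capture("wrist"); cv2.imwrite("pics/w1.png",im); np.save("w1.npy",p["world_from_camera"])
s=r.sense();print(s["tcp_pos"],s["time_s"])
for q in ([.50585,-.27818,-.4625],[.50557,-.27789,-.4497]):
  print(projf(p,place(q,[(-.06,.0,.077),(.06,0,.077),(-.075,0,.06),(.075,0,.06),(-.065,.0425,.022),(.065,.0425,.022)])).round(0))
E
```

```text
[ 0.50404614 -0.27873111  0.18822398] 2.2
[[316. 310.]
 [316. 159.]
 [316. 317.]
 [316. 138.]
 [272. 289.]
 [268. 150.]]
[[317. 310.]
 [315. 159.]
 [317. 317.]
 [315. 139.]
 [272. 290.]
 [267. 151.]]
```

View pics/w1.png

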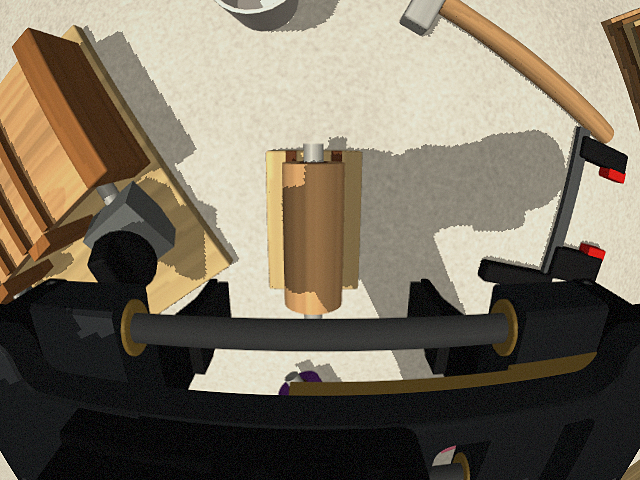

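The wooden roller on the plywood rest lies at px x 284–344, y 160–313 in the wrist view. This confirms it as the target, about 2 mm off the top-camera estimate and aligned with the jaws.

```bash
python3 - <<'E'
from h import *
delta([.5056,-.2760,.037],down(-26.2))
E
```

```text
t 2.2 d [ 0.019 -0.087  3.78 ] w [0.025 0.042 0.009] |rows| 3.6
```

>>> move_arm --motion '[0.02,-0.09,1,0,0,0,-1,0.02,-0.09,2,0,0,0,-1,0.02,-0.09,3,0,0,0,-1,0.02,-0.09,3.6,0,0,0,-1,0.02,-0.09,3.78,0,0,0,-1,0.02,-0.09,3.78,0,0,0,-1,0.02,-0.09,3.78,0,0,0,1,0.02,-0.09,3.78,0,0,0,1,0.02,-0.09,3.78,0,0,0,1,0.02,-0.09,3.78,0,0,0,1,0.02,-0.09,3.78,0,0,0,1,0.02,-0.09,3.78,0,0,0,1]'

```text
time_s: 3.2
tcp_pos: [0.506, -0.276, 0.0378]
ee_rot: [[0.898, -0.441, -0.003], [-0.441, -0.898, -0.001], [-0.002, 0.002, -1.0]]
wrist_force: [-0.3, -0.2, -0.2]
gripper_width: 0.628
```

```bash
python3 - <<'E'
from h import *
print(r.sense()["gripper_width"]); delta([.5056,-.2757,.037],down(-26.2)); delta([.5056,-.2757,.20],down(-26.2)); 
E
```

```text
0.6277488633523566
t 3.2 d [-0.013 -0.002  0.019] w [0.021 0.027 0.009] |rows| 0.0
t 3.2 d [-0.023  0.005 -4.056] w [0.021 0.027 0.009] |rows| 3.9
```

>>> move_arm --motion '[0,0,0,0,0,0,1,0,0,0,0,0,0,1,0,0,0,0,0,0,1]'

```text
time_s: 3.45
tcp_pos: [0.506, -0.276, 0.0378]
ee_rot: [[0.898, -0.441, -0.003], [-0.441, -0.898, -0.001], [-0.002, 0.002, -1.0]]
wrist_force: [-0.6, 1.3, 0.0]
gripper_width: 0.567
```

>>> move_arm --motion '[0,0,-0.5,0,0,0,1,0,0,-1.2,0,0,0,1,0,0,-2,0,0,0,1,0,0,-3,0,0,0,1,0,0,-4,0,0,0,1]'

```text
time_s: 3.87
tcp_pos: [0.5054, -0.2756, 0.1983]
ee_rot: [[0.897, -0.441, -0.006], [-0.441, -0.897, 0.0], [-0.006, 0.002, -1.0]]
wrist_force: [2.0, 0.0, -2.5]
gripper_width: 0.566
```

```bash
python3 - <<'E'
from h import *
s=r.sense();print(s["gripper_width"],s["wrist_force"])
delta([.688,-.009,.20],down(7.2))
E
```

```text
0.5661755398669046 [ 1.99709365e+00  2.32514359e-04 -2.46176524e+00]
t 3.87 d [ 1.156 -7.994 -0.066] w [ 6.000e-03  6.900e-02 -6.675e+00] |rows| 7.7
```

>>> move_arm --motion '[0.1,-0.8,0,0,0,-0.7,1,0.3,-1.8,0,0,0,-1.5,1,0.45,-2.8,0,0,0,-2.4,1,0.6,-3.8,0,0,0,-3.3,1,0.75,-4.8,0,0,0,-4.2,1,0.9,-5.8,0,0,0,-5,1,1.02,-6.7,0,0,0,-5.7,1,1.1,-7.4,0,0,0,-6.3,1,1.16,-7.9,0,0,0,-6.67,1,1.16,-8,0,0,0,-6.67,1,1.16,-8,0,0,0,-6.67,1]'

```text
time_s: 4.78
tcp_pos: [0.6881, -0.0074, 0.1957]
ee_rot: [[0.992, 0.126, -0.009], [0.126, -0.992, 0.0], [-0.008, -0.001, -1.0]]
wrist_force: [-0.3, -0.5, -2.2]
gripper_width: 0.563
```

```bash
python3 - <<'E'
from h import *
p=imaging.camera_params("wrist"); im=imaging.capture("wrist"); cv2.imwrite("pics/w2.png",im)
s=r.sense();print(s["tcp_pos"],s["time_s"],s["gripper_width"])
q=[.688,-.009,np.radians(7.2)]
print(projf(p,place(q,[(.08,.15,.1),(.08,.125,.1),(-.08,.15,.1),(.08,-.125,.1),(.08,-.15,.1),(.075,.0195,.095),(.075,-.0195,.095)])).round(0))
im=imaging.capture("top");cv2.imwrite("pics/t2.png",cv2.resize(im[90:250,220:420],(750,600),interpolation=cv2.INTER_CUBIC))
E
```

```text
[ 0.68760544 -0.00864736  0.19611563] 4.8333 0.5632112711839783
[[123. 143.]
 [151. 140.]
 [147. 334.]
 [492. 141.]
 [520. 144.]
 [294. 140.]
 [350. 140.]]
```

View pics/w2.png

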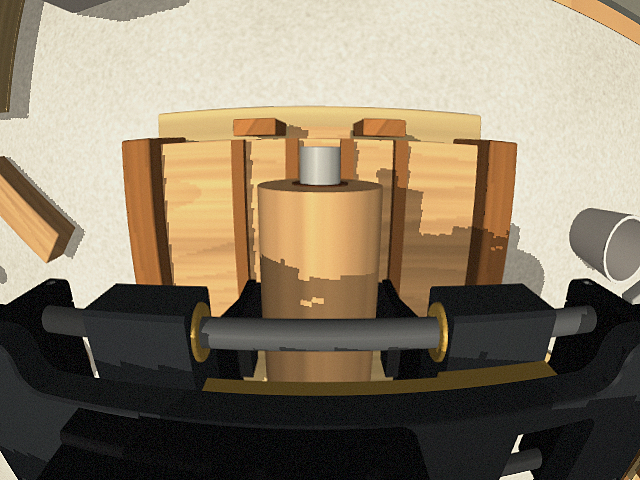

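```bash
python3 - <<'E'
import cv2
im=cv2.imread("pics/w2.png")
cv2.imwrite("pics/w2c.png",cv2.resize(im[95:275,110:530],(798,342),interpolation=cv2.INTER_CUBIC))
E
```

```text
(no output)
```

View pics/w2c.png

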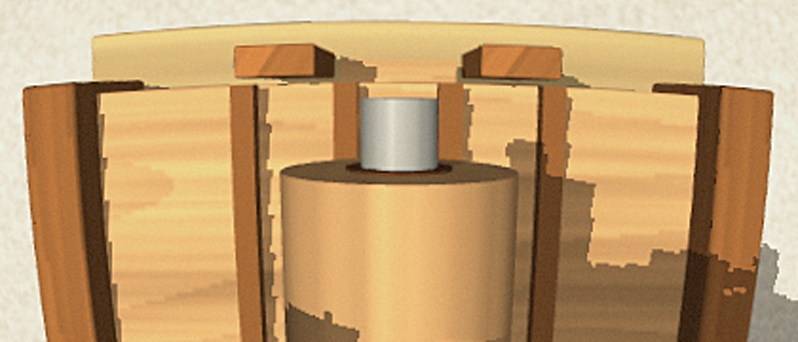

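View pics/t2.png

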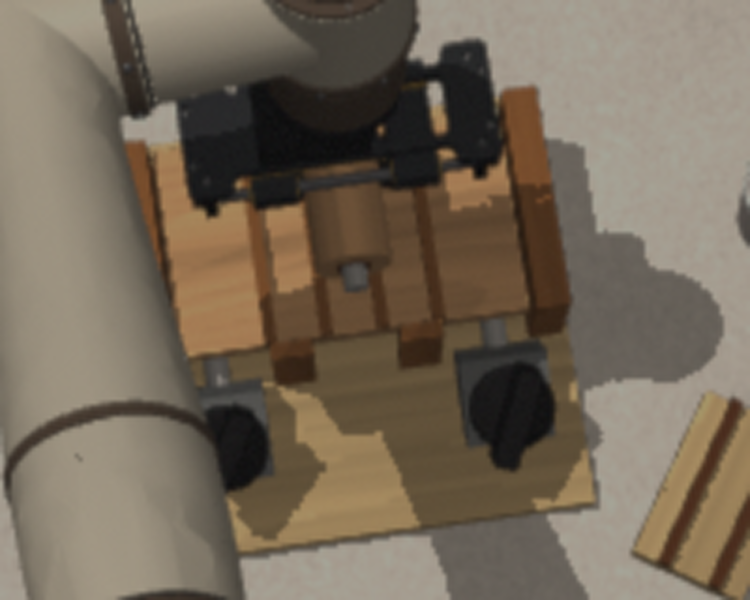

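```bash
python3 - <<'E'
from h import *
p=imaging.camera_params("wrist"); s=r.sense()
print(s["ee_rot"].T@(ray(p,(110+399/1.9,95+185/1.9),s["tcp_pos"][2]+.0392,True)-s["tcp_pos"]))
delta([.6875,-.0085,.104],down(7.2))
E
```

```text
[ 5.71457159e-02 -3.22638691e-05 -3.96521888e-02]
t 4.88 d [ 0.023 -0.02   2.314] w [-0.013  0.09  -0.013] |rows| 2.2
```

>>> move_arm --motion '[0.08,-0.02,0.6,0,0.09,0,1,0.08,-0.02,1.2,0,0.09,0,1,0.08,-0.02,1.8,0,0.09,0,1,0.08,-0.02,2.15,0,0.09,0,1,0.08,-0.02,2.3,0,0.09,0,1,0.08,-0.02,2.3,0,0.09,0,1,0.08,-0.02,2.3,0,0.09,0,1]'

```text
time_s: 5.47
tcp_pos: [0.6903, -0.009, 0.1057]
ee_rot: [[0.992, 0.123, 0.002], [0.123, -0.992, 0.001], [0.002, -0.001, -1.0]]
wrist_force: [0.8, -0.2, -0.7]
gripper_width: 0.568
```

Now slowly, 1 mm per row.

>>> move_arm --motion '[0,0,0.025,0,0,0,1,0,0,0.05,0,0,0,1,0,0,0.075,0,0,0,1,0,0,0.1,0,0,0,1,0,0,0.1,0,0,0,1]'

```text
time_s: 5.88
tcp_pos: [0.6905, -0.009, 0.102]
ee_rot: [[0.992, 0.123, 0.002], [0.123, -0.992, 0.001], [0.003, -0.001, -1.0]]
wrist_force: [-1.1, 0.3, -1.5]
gripper_width: 0.57
```

>>> move_arm --motion '[0,0,0.025,0,0,0,1,0,0,0.05,0,0,0,1,0,0,0.05,0,0,0,1]'

```text
time_s: 6.13
tcp_pos: [0.6906, -0.0089, 0.1017]
ee_rot: [[0.992, 0.124, 0.003], [0.124, -0.992, 0.001], [0.003, -0.0, -1.0]]
wrist_force: [-2.6, 0.4, 4.9]
gripper_width: 0.565
```

>>> move_arm --motion '[0,0,0,0,0,0,1,0,0,0,0,0,0,-0.15,0,0,0,0,0,0,-0.2,0,0,0,0,0,0,-0.25,0,0,0,0,0,0,-0.35,0,0,0,0,0,0,-0.5,0,0,0,0,0,0,-0.5]'

```text
time_s: 6.72
tcp_pos: [0.6908, -0.009, 0.1017]
ee_rot: [[0.992, 0.124, 0.004], [0.124, -0.992, 0.001], [0.004, -0.0, -1.0]]
wrist_force: [-1.0, 0.2, 0.2]
gripper_width: 0.719
```

```bash
python3 - <<'E'
from h import *
im=imaging.capture("wrist"); cv2.imwrite("pics/w3.png",im)
E
```

```text
(no output)
```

View pics/w3.png

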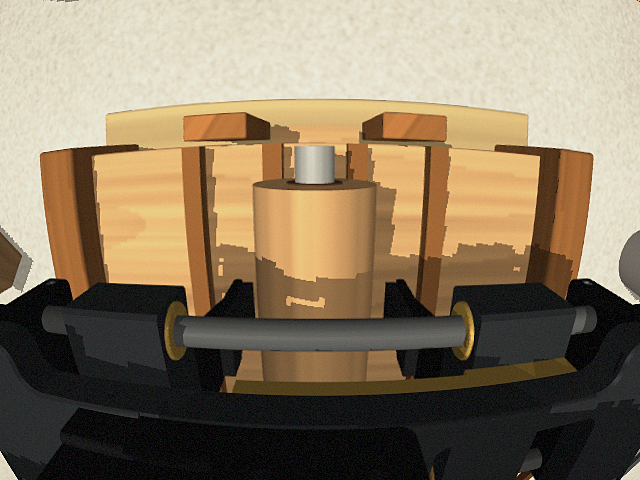

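Roller (stub px 296–335, body 253–377) sits between the inner ribs (264–283, 350–368) and is free. I'll lift straight up.

>>> move_arm --motion '[0,0,-0.3,0,0,0,-0.5,0,0,-0.8,0,0,0,-0.5,0,0,-1.6,0,0,0,-0.6,0,0,-2.5,0,0,0,-1,-0.8,0,-3.2,0,0,0,-1,-1.8,0,-3.6,0,0,0,-1,-2.8,0,-3.6,0,0,0,-1,-3.8,0,-3.6,0,0,0,-1,-4.8,0,-3.6,0,0,0,-1,-5,0,-3.6,0,0,0,-1,-5,0,-3.6,0,0,0,-1]'

```text
time_s: 7.68
tcp_pos: [0.4896, -0.0344, 0.2471]
ee_rot: [[0.992, 0.124, 0.006], [0.124, -0.992, 0.001], [0.006, -0.0, -1.0]]
wrist_force: [0.2, 0.5, 1.0]
gripper_width: 1.005
```

```bash
python3 - <<'E'
from h import *
for n in ["wrist","top","scene"]:
    p=imaging.camera_params(n); im=imaging.capture(n); cv2.imwrite(f"pics/{n}4.png",im); np.save(f"{n}4.npy",p["world_from_camera"])
im=cv2.imread("pics/top4.png");cv2.imwrite("pics/t4.png",cv2.resize(im[108:245,240:390],(657,600),interpolation=cv2.INTER_CUBIC))
im=cv2.imread("pics/scene4.png");cv2.imwrite("pics/s4.png",cv2.resize(im[220:330,290:430],(763,600),interpolation=cv2.INTER_CUBIC))
s=r.sense();print(s["tcp_pos"],s["time_s"],s["gripper_width"])
E
```

```text
[ 0.49322116 -0.03367676  0.24594095] 7.8333 1.0006827623453154
```

View pics/wrist4.png

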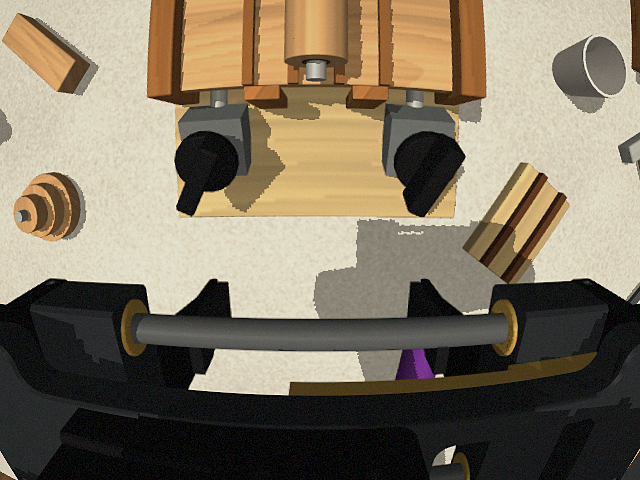

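View pics/t4.png

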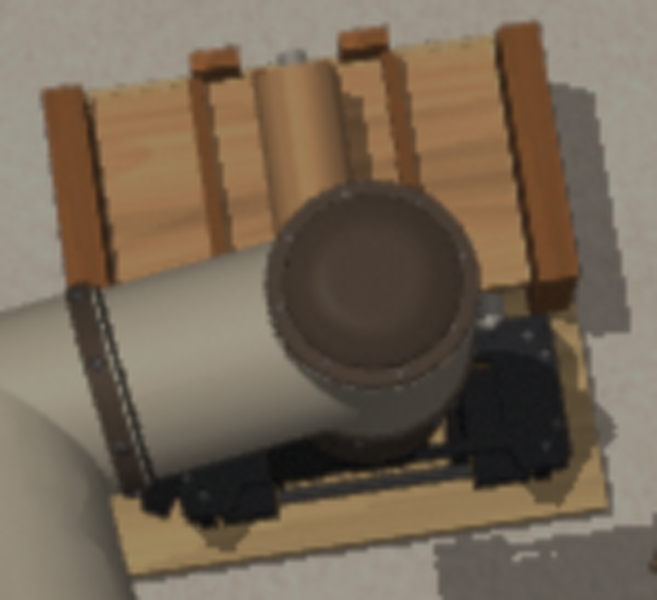

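View pics/s4.png

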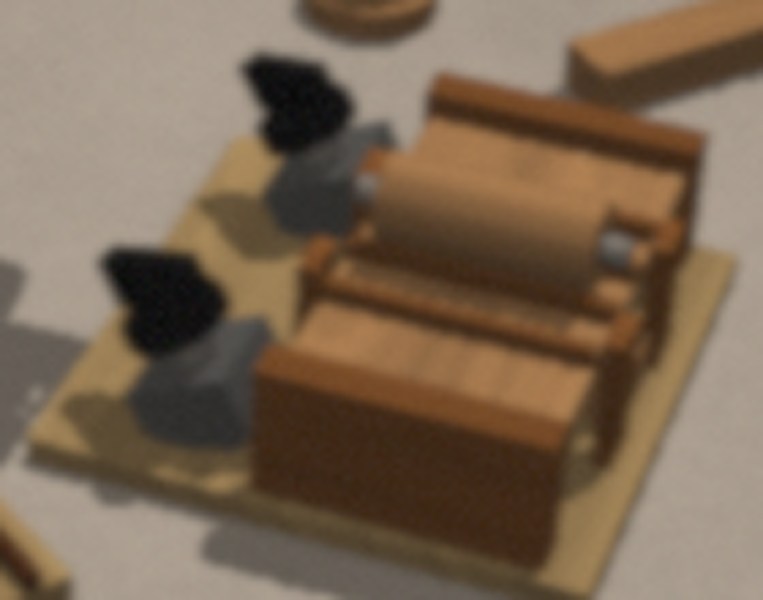

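```bash
python3 - <<'E'
import cv2,numpy as np
im=cv2.imread("pics/wrist4.png")
g=np.clip(im[90:225,160:260].astype(float)*2.5,0,255).astype('uint8')
h=np.clip(im[90:225,375:475].astype(float)*2.5,0,255).astype('uint8')
cv2.imwrite("pics/w4c.png",cv2.resize(np.hstack([g,h]),(800,540),interpolation=cv2.INTER_CUBIC))
E
```

```text
(no output)
```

View pics/w4c.png

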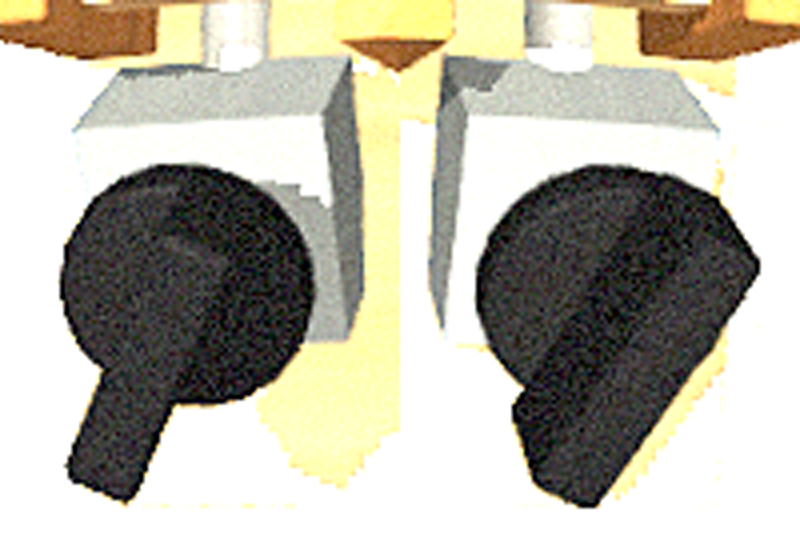

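```bash
cat > knob.py <<'E'
from h import *
A=np.radians(27); a=np.array([-np.sin(A),0,np.cos(A)]); e1=np.array([np.cos(A),0,np.sin(A)]); e2=np.array([0,1.,0])
def bar(phi,lx,ly,lz): 
    b=np.cos(phi)*e1+np.sin(phi)*e2; n=np.cross(a,b); return lx*b+ly*n+lz*a
circ=np.array([.03*(np.cos(t)*e1+np.sin(t)*e2) for t in np.linspace(0,2*np.pi,73)])
E
cat > kfit.py <<'E'
from knob import *
p=imaging.camera_params("wrist"); p["world_from_camera"]=np.load("wrist4.npy")
ST=np.array([.688,-.0085,np.radians(7.2)])
# (knob, lx,ly,lz) px
f=lambda x,y,k:(x/4+160,y/4+90) if k==0 else ((x-400)/4+375,y/4+90)
obs=[(0,-.035,.009,.032,67,468),(0,-.035,-.009,.032,130,500),
(1,-.035,.009,.032,540,480),(1,-.035,-.009,.032,595,508),(1,.035,-.009,.032,760,265),(1,-.035,.009,0,512,410)]
ext=[(0,60,315,163,405),(1,475,None,163,None)]
def res(v,full=False):
    c0=v[:3]; out=[]
    for k,lx,ly,lz,x,y in obs:
        C=c0+[0,.1-.2*k,0]
        out+=list(projf(p,place(ST,C+bar(v[3+k],lx,ly,lz)))[0]-f(x,y,k))
    for k,xm,xM,ym,yM in ext:
        C=c0+[0,.1-.2*k,0]; q=projf(p,place(ST,C+circ))
        out.append(q[:,0].min()-f(xm,0,k)[0]); out.append(q[:,1].min()-f(0,ym,k)[1])
        if xM: out+= [q[:,0].max()-f(xM,0,k)[0]]
        if yM: out+= [q[:,1].max()-f(0,yM,k)[1]]
    return np.array(out)
s=least_squares(res,[-.16,0,.08,.3,-.3]);v=s.x
print(v[:3],np.degrees(v[3:]));print(s.fun.round(1))
for k in (0,1): print("grip",place(ST,v[:3]+[0,.1-.2*k,0]+.022*a))
E
python3 kfit.py
```

```text
[-0.14181945  0.00145922  0.08126726] [-32.23738776 -19.55976749]
[-1.4  0.4  0.8  0.5 -1.9  0.5  1.6 -0.9  0.8 -3.8 -1.2 -2.5  0.4  3.5
 -0.2 -0.3  1.4  2.8]
grip [[0.52467359 0.0731327  0.1008694 ]]
grip [[ 0.54974024 -0.12529024  0.1008694 ]]
```

```bash
cat >> knob.py <<'E'
ST=np.array([.688,-.0085,np.radians(7.2)])
Rz=R.from_euler("z",ST[2]).as_matrix()
D0=np.array([-0.1418,0.0015,0.0813]) # disc centre, knob y +-0.1
def kt(k,phi,d,D=None):
    """target: grasp point d m outside the grip point along axis; phi deg of bar"""
    D=D0 if D is None else D
    C=place(ST,D+[0,.1-.2*k,0])[0]; aw=Rz@a; b=Rz@bar(np.radians(phi),1,0,0)
    return C+aw*(.022+d-.019), np.c_[b,np.cross(-aw,b),-aw]
E
python3 - <<'E'
from knob import *
pos,Rm=kt(0,-32,.09); print(pos); print(Rm.round(3)); delta(pos,Rm)
E
```

```text
[0.49270862 0.06913568 0.16416361]
[[ 0.816 -0.362  0.45 ]
 [-0.431 -0.901  0.057]
 [ 0.385 -0.241 -0.891]]
t 7.83 d [ 0.294 -2.552  2.046] w [1.492 5.191 6.269] |rows| 5.8
```

>>> move_arm --motion '[0.1,-0.6,0,0.3,1.1,1.3,-1,0.2,-1.3,0.4,0.6,2.2,2.6,-1,0.25,-2,1,0.9,3.3,3.9,-1,0.29,-2.55,1.6,1.2,4.4,5.2,-1,0.29,-2.55,2.05,1.49,5.19,6.27,-1,0.29,-2.55,2.05,1.49,5.19,6.27,-1,0.29,-2.55,2.05,1.49,5.19,6.27,-1,0.29,-2.55,2.05,1.49,5.19,6.27,-1]'

```text
time_s: 8.5
tcp_pos: [0.5006, 0.063, 0.1683]
ee_rot: [[0.826, -0.348, 0.443], [-0.407, -0.913, 0.041], [0.39, -0.214, -0.896]]
wrist_force: [2.3, -2.4, 1.0]
gripper_width: 1.002
```

```bash
python3 - <<'E'
from knob import *
pos,Rm=kt(0,-32,.09); delta(pos,Rm); print(r.sense()["joints"].round(1))
p=imaging.camera_params("wrist"); im=imaging.capture("wrist"); cv2.imwrite("pics/w5.png",im); np.save("w5.npy",p["world_from_camera"])
C=D0+[0,.1,0]
L=[C+bar(np.radians(-32),x,y,.032) for x in(-.035,.035) for y in (-.009,.009)]
q=projf(p,place(ST,L)); print(q.round(0))
im=np.clip(im.astype(float)*2,0,255).astype('uint8'); cv2.imwrite("pics/w5c.png",cv2.resize(im[120:390,140:500],(800,600),interpolation=cv2.INTER_CUBIC))
E
```

```text
t 8.5 d [-0.266 -0.05   0.013] w [0.209 0.018 0.306] |rows| 0.3
[ 26.7   1.8 -52.9  42.  -14.    0.8]
[[327. 324.]
 [300. 324.]
 [331. 223.]
 [301. 223.]]
```

View pics/w5.png

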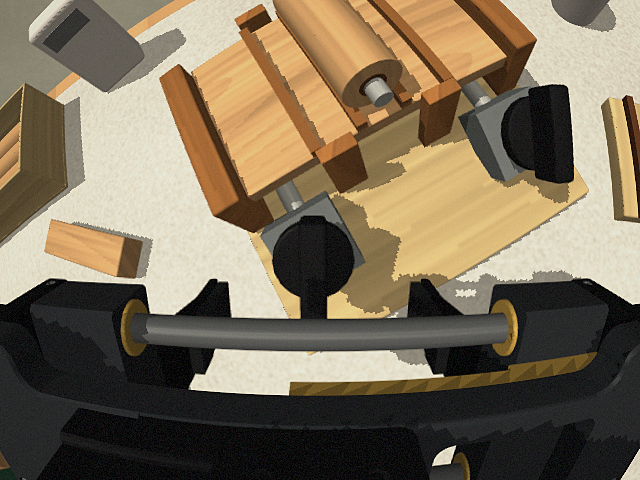

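View pics/w5c.png

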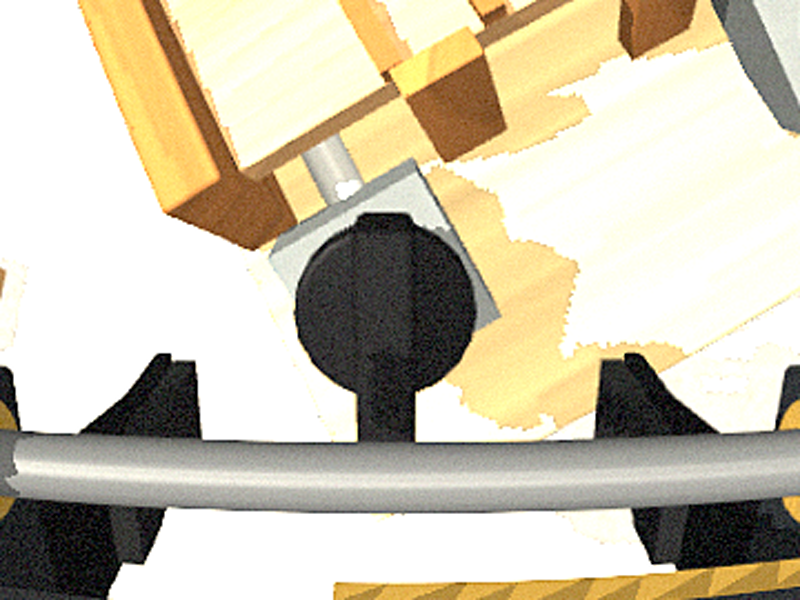

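```bash
python3 - <<'E'
from knob import *
p=imaging.camera_params("wrist"); p["world_from_camera"]=np.load("w5.npy")
C=D0+[0,.1,0]
for lz in (0,-.005,-.01):
  q=(projf(p,place(ST,C+circ+lz*a))-[140,120])*2.222; print(q.min(0).round(0),q.max(0).round(0))
def res(v):
    C=np.array([v[0],v[1]+.1,v[2]]); q=(projf(p,place(ST,C+circ))-[140,120])*2.222
    return np.r_[q[:,0].min()-295,q[:,0].max()-475,q[:,1].max()-392]
s=least_squares(res,[*D0]);print(s.x,s.fun)
v=s.x; 
for ph in (-28,-30,-32): print(ph,((projf(p,place(ST,[np.array([v[0],v[1]+.1,v[2]])+bar(np.radians(ph),x,y,.032) for x in (-.03,.035) for y in (-.009,.009)]))-[140,120])*2.222).round(0).tolist())
E
```

```text
[296. 222.] [479. 396.]
[297. 219.] [477. 390.]
[299. 216.] [476. 384.]
[-0.13971762  0.0024431   0.07690345] [-6.82121026e-13  7.95807864e-13  9.09494702e-13]
-28 [[419.0, 432.0], [361.0, 435.0], [411.0, 225.0], [348.0, 229.0]]
-30 [[416.0, 433.0], [358.0, 434.0], [416.0, 226.0], [352.0, 227.0]]
-32 [[413.0, 434.0], [354.0, 433.0], [420.0, 228.0], [356.0, 226.0]]
```

```bash
sed -i 's/^D0=.*/D0=np.array([-0.1405,0.002,0.0788])/' knob.py; python3 - <<'E'
from knob import *
delta(*kt(0,-30,.04));delta(*kt(0,-30,.003)); print(r.sense()["tcp_pos"])
E
```

```text
t 8.55 d [-0.206 -0.146  1.32 ] w [ 0.241  0.04  -0.081] |rows| 1.3
t 8.55 d [-0.203 -0.165  2.245] w [ 0.241  0.04  -0.081] |rows| 2.2
[0.49798437 0.0619021  0.16645342]
```

>>> move_arm --motion '[-0.2,-0.15,0.6,0.24,0,-0.08,-0.1,-0.2,-0.15,1.3,0.24,0.04,-0.08,-0.1,-0.2,-0.16,1.9,0.24,0.04,-0.08,-0.1,-0.2,-0.16,2.24,0.24,0.04,-0.08,-0.1,-0.2,-0.16,2.24,0.24,0.04,-0.08,-0.1,-0.2,-0.16,2.24,0.24,0.04,-0.08,-0.1]'

```text
time_s: 9.05
tcp_pos: [0.5427, 0.0716, 0.1196]
ee_rot: [[0.853, -0.341, 0.394], [-0.396, -0.916, 0.064], [0.339, -0.211, -0.917]]
wrist_force: [0.9, -0.3, 0.6]
gripper_width: 0.633
```

```bash
python3 - <<'E'
from knob import *
p=imaging.camera_params("wrist");im=imaging.capture("wrist"); im=np.clip(im.astype(float)*2,0,255).astype('uint8'); cv2.imwrite("pics/w6c.png",cv2.resize(im[120:390,140:500],(800,600),interpolation=cv2.INTER_CUBIC))
delta(*kt(0,-30,.003)); s=r.sense();print(s["wrist_force"],s["gripper_width"])
E
```

```text
t 9.1 d [-0.526  0.188  0.74 ] w [0.202 0.678 0.002] |rows| 0.9
[-0.84837233  0.41113329  0.60057047] 0.6021789710298203
```

View pics/w6c.png

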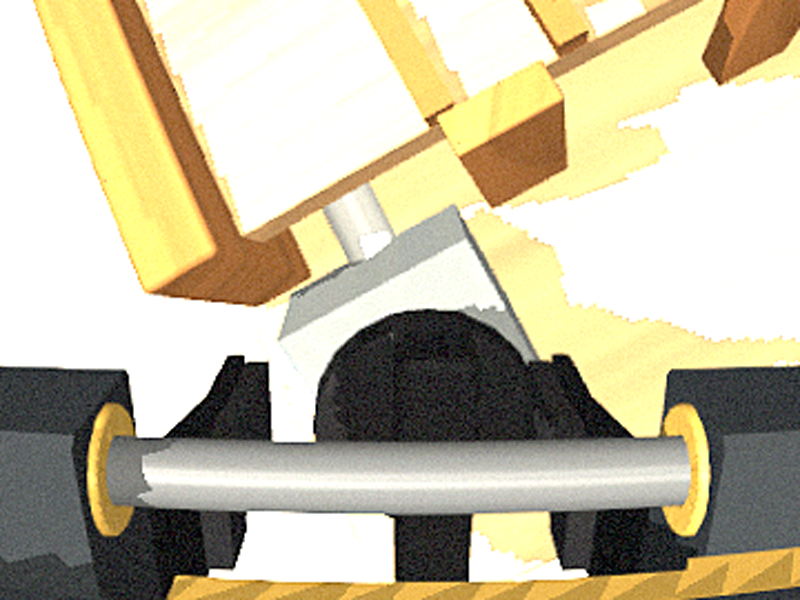

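```bash
python3 - <<'E'
from knob import *
s=r.sense();print(s["joints"].round(2),s["joint_velocities"].round(2)); delta(*kt(0,-30,.003))
print(s["tcp_pos"],s["ee_rot"])
E
```

```text
[ 23.97  10.91 -49.02  39.2   -9.25   5.78] [ 0.02 -1.85 -1.74  1.03  0.25 -0.74]
t 9.1 d [-0.526  0.188  0.74 ] w [0.202 0.678 0.002] |rows| 0.9
[0.54195473 0.07139772 0.11999447] [[ 0.85328938 -0.34075052  0.39469776]
 [-0.3956094  -0.916164    0.06431741]
 [ 0.33969168 -0.21102751 -0.91655712]]
```

>>> move_arm --motion '[-0.5,0.19,0,0,0,0,-0.1,-0.5,0.19,0,0,0,0,-0.1]'

```text
time_s: 9.27
tcp_pos: [0.5214, 0.0709, 0.1176]
ee_rot: [[0.858, -0.343, 0.383], [-0.395, -0.917, 0.064], [0.329, -0.206, -0.921]]
wrist_force: [-1.3, -0.1, 0.1]
gripper_width: 0.563
```

```bash
python3 - <<'E'
from knob import *
s=r.sense();print(s["joints"].round(2),s["joint_velocities"].round(2)); delta(*kt(0,-30,.003))
print(s["tcp_pos"],s["ee_rot"])
E
```

```text
[ 24.83   9.45 -51.25  39.65  -9.27   4.48] [-0.55  0.36  1.69 -0.12  0.49  1.4 ]
t 9.27 d [-0.061 -0.016  0.888] w [0.26  0.807 0.005] |rows| 0.9
[0.52135254 0.0709145  0.11755068] [[ 0.85773518 -0.34253291  0.38335566]
 [-0.39465995 -0.91659274  0.06404116]
 [ 0.32944481 -0.20622549 -0.92137786]]
```

```bash
cat > kin.py <<'E'
import numpy as np
from scipy.optimize import least_squares
from scipy.spatial.transform import Rotation as R
rx=lambda t:R.from_euler('x',t,degrees=True).as_matrix()
ry=lambda t:R.from_euler('y',t,degrees=True).as_matrix()
rz=lambda t:R.from_euler('z',t,degrees=True).as_matrix()
# frame F6: x along tool. tool axes in F6: z=x ; roll by j6
def fk(q,v,s4=1,s6=1,c6=90):
    r0,y0,h,L2,x3,z3,t,yt,zt=v
    A=rz(q[0]); B=ry(q[1]-q[2]); C=B@rx(s4*q[3]); D=C@ry(-q[4])
    p=A@(np.array([r0,y0,h])+ry(q[1])@[0,0,L2]+B@[x3,0,z3]+D@[t,yt,zt])
    E=A@D@rx(s6*q[5]+c6)   # x=tool z
    Rm=np.c_[E[:,2],-E[:,1],E[:,0]]
    Rm=np.c_[E[:,2],np.cross(E[:,0],E[:,2]),E[:,0]]
    return p,Rm
DATA=[([86.0936,22.0913,.3784,-.0268,-68.4112,-14.8183],(.20042,.59135,.22145),[[.947017,-.321184,-.00058],[-.321184,-.947014,-.00213],[.000135,.0022,-1]]),
([-4.3,11.3,-14.8,.1,-63.9,68.3],(.4759,-.1969,.2228),[[.899,-.438,-.001],[-.438,-.899,-.001],[0,.002,-1]]),
([26.7,1.8,-52.9,42,-14,.8],(.5006,.063,.1683),[[.826,-.348,.443],[-.407,-.913,.041],[.39,-.214,-.896]]),
([23.97,10.91,-49.02,39.2,-9.25,5.78],(.54195,.07140,.11999),[[.85329,-.34075,.3947],[-.39561,-.91616,.06432],[.33969,-.21103,-.91656]]),
([24.83,9.45,-51.25,39.65,-9.27,4.48],(.52135,.07091,.11755),[[.85774,-.34253,.38336],[-.39466,-.91659,.06404],[.32944,-.20623,-.92138]])]
if __name__=="__main__":
    for s4 in(1,-1):
        for s6 in (1,-1):
            for c6 in (0,90,180,270):
                e=[np.degrees(R.from_matrix(np.array(Rm).T@fk(q,[0]*9,s4,s6,c6)[1]).magnitude()) for q,p,Rm in DATA]
                if max(e)<25: print(s4,s6,c6,np.round(e,1))
E
python3 kin.py
```

```text
-1 -1 90 [0.  0.1 0.1 0.  0. ]
```

```bash
cat >> kin.py <<'E'
def fitv():
    f=lambda v:np.concatenate([(fk(q,v,-1,-1,90)[0]-p)*1000 for q,p,_ in DATA]+[np.array(v[[0,5,8]])*.5])
    s=least_squares(f,np.array([0,-.15,.3,.4,.4,0,.25,0,0.])); return s
if __name__=="__main__":
    s=fitv(); print(s.x.round(4)); print(s.fun.round(2)); print(np.linalg.svd(s.jac)[1].round(1))
E
python3 kin.py
```

```text
-1 -1 90 [0.  0.1 0.1 0.  0. ]
[-2.700e-03 -1.700e-03  1.635e-01  5.665e-01  4.222e-01  2.000e-04
  3.108e-01 -1.583e-01  1.600e-03]
[ 0.19 -0.01 -0.01  0.01  0.19  0.01  0.    0.01 -0.01  0.04 -0.03  0.02
 -0.04  0.02 -0.01 -0.    0.    0.  ]
[4390.7 3764.9 3114.5  930.8  904.7  376.4  124.8   63.3   36.8]
```

```bash
cat > ik.py <<'E'
from kin import *
V=fitv().x
lo=np.array([-179.8,-69.2,-61.2,-181.2,-171.1,-9.2+0]);lo[4]=-171.1
LO=np.array([-179,-69,-61,-181,-171,-177.]);HI=np.array([179,118,80.5,117.5,-9.5,177.])
def ik(p,Rm,q0):
    def f(q):
        a,b=fk(q,V,-1,-1,90); return np.r_[(a-p)*1000,np.degrees(R.from_matrix(Rm.T@b).as_rotvec())*5]
    s=least_squares(f,np.clip(q0,LO+.01,HI-.01),bounds=(LO,HI),x_scale=50); return s.x,np.abs(s.fun).max()
E
cat > t1.py <<'E'
from ik import *; from knob import kt
rng=np.random.default_rng(0)
for k in (0,1):
  for phi in (-30,-100,-172,150,80,8):
    p,Rm=kt(k,phi,.003); S=[]
    for i in range(60):
        q,e=ik(p,Rm,rng.uniform(LO,HI))
        if e<.5 and not any(np.abs(q-x).max()<1 for x in S): S.append(q)
    print(k,phi,[x.round(0).tolist() for x in S],flush=True)
E
time timeout 500 python3 t1.py
```

```text
0 -30 []
0 -100 []
0 -172 []
0 150 []
0 80 []
0 8 []
1 -30 [[2.0, 17.0, -33.0, -10.0, -13.0, 74.0]]
1 -100 [[2.0, 17.0, -33.0, -10.0, -13.0, 4.0]]
1 -172 [[2.0, 17.0, -33.0, -10.0, -13.0, -68.0]]
1 150 [[2.0, 17.0, -33.0, -10.0, -13.0, -106.0]]
1 80 [[2.0, 17.0, -33.0, -10.0, -13.0, -176.0]]
1 8 [[2.0, 17.0, -33.0, -10.0, -13.0, 112.0]]
real	1m18.138s
user	1m16.231s
sys	0m0.178s
```

```bash
cat > t2.py <<'E'
from ik import *; from knob import *
# tool axis tilted: lean A2 in stand frame and lateral beta
for lean in (27,24,21,18,15):
  for beta in (-12,-6,0,6,12):
    aw=Rz@R.from_euler('x',beta,degrees=True).as_matrix()@np.array([-np.sin(np.radians(lean)),0,np.cos(np.radians(lean))])
    C=place(ST,D0+[0,.1,0])[0]+ (Rz@a)*.025
    b=Rz@bar(np.radians(-60),1,0,0); b=b-aw*(b@aw); b/=np.linalg.norm(b)
    Rm=np.c_[b,np.cross(-aw,b),-aw]; p=C-aw*.019
    best=min((ik(p,Rm,q0) for q0 in ([25,9,-51,40,-9.6,5],[10,15,-40,0,-20,40],[10,15,-40,-30,-20,40],[10,15,-40,60,-20,40])),key=lambda x:x[1])
    print(lean,beta,best[0].round(1),best[1].round(1),round(np.degrees(np.arccos(aw@(Rz@a))),1))
E
python3 t2.py
```

```text
27 -12 [  6.5  13.7 -56.4 117.5 -12.7 -87.4] 10.1 10.7
27 -6 [  5.4  13.5 -55.9 117.5  -9.5 -86.4] 19.5 5.3
27 0 [ 25.4  13.4 -46.9  28.3  -9.5 -14.8] 23.1 0.0
27 6 [ 24.9  14.2 -40.3  -1.2  -9.5  15.5] 16.5 5.3
27 12 [ 23.   14.4 -36.4 -17.6 -10.4  33.7] 0.0 10.7
24 -12 [  6.5  14.1 -56.5 115.5 -11.8 -85. ] 0.0 11.2
24 -6 [ 12.3  13.4 -55.9  94.2  -9.5 -69.3] 14.0 6.2
24 0 [ 25.2  13.8 -48.3  33.9  -9.5 -20.4] 12.8 3.0
24 6 [ 25.9  14.4 -42.3   6.7  -9.5   6.5] 6.5 6.2
24 12 [ 22.3  14.8 -34.3 -17.2 -15.2  33.5] 0.0 11.2
21 -12 [ 15.9  14.4 -55.9  89.6 -14.3 -67.9] 0.0 12.5
21 -6 [ 16.9  13.8 -55.   77.7  -9.5 -56.9] 4.4 8.1
21 0 [ 25.1  14.2 -49.1  37.   -9.5 -23.6] 4.3 6.0
21 6 [ 26.3  14.8 -41.2   6.7 -12.3   5.9] 0.0 8.1
21 12 [ 21.6  15.3 -32.3 -17.  -19.8  33.2] 0.0 12.5
18 -12 [ 24.3  15.3 -52.7  65.1 -18.  -51.1] 0.0 14.3
18 -6 [ 24.7  14.8 -51.1  52.4 -13.7 -38.8] 0.0 10.6
18 0 [ 27.3  15.1 -45.1  25.6 -14.2 -14.4] 0.0 9.0
18 6 [ 25.7  15.5 -36.8   0.7 -18.8  11.9] 0.0 10.6
18 12 [ 21.   16.  -30.1 -16.7 -24.3  32.8] 0.0 14.3
15 -12 [ 29.   16.4 -48.   47.4 -22.6 -37.7] 0.0 16.4
15 -6 [ 28.8  16.  -45.   33.2 -20.2 -23.5] 0.0 13.2
15 0 [ 28.   16.  -39.6  14.9 -21.   -4.6] 0.0 12.0
15 6 [ 25.   16.3 -33.5  -2.4 -24.2  14.9] 0.0 13.2
15 12 [ 20.4  16.8 -28.  -16.5 -28.7  32.3] 0.0 16.4
```

```bash
cat > kp.py <<'E'
from ik import *; from knob import *
def kp(k,phi,d,d1=0,d2=0,D=None):
    D=D0 if D is None else D
    G=place(ST,D+[0,.1-.2*k,0])[0]+(Rz@a)*.022
    al=a+np.tan(np.radians(d1))*e1+np.tan(np.radians(d2))*e2; al/=np.linalg.norm(al); aw=Rz@al
    b=bar(np.radians(phi),1,0,0); n=-np.cross(a,b)  # tool y for x=b,z=-a : y=z x x = -a x b
    misal=np.degrees(np.arcsin(n@al))
    y=Rz@n; y=y-aw*(y@aw); y/=np.linalg.norm(y); x=np.cross(y,-aw)
    return G+(Rz@a)*d-aw*.019, np.c_[x,y,-aw], misal
def path(k,phis,d,devs,q0,show=True):
    q=np.array(q0,float); out=[]
    for i,phi in enumerate(phis):
        t=i/max(1,len(phis)-1); dv=[np.interp(t,[j/(len(devs)-1) for j in range(len(devs))],[x[m] for x in devs]) for m in (0,1)]
        p,Rm,mis=kp(k,phi,d,*dv); qn,e=ik(p,Rm,q)
        if show: print(phi.__round__(1),np.round(dv,1),"mis",round(mis,1),qn.round(1),"e",e.round(2),"dq",np.abs(qn-q).max().round(1))
        q=qn; out.append((p,Rm))
    return out,q
def rows(seq,g):
    s=r.sense(); R0=s["ee_rot"]
    for p,Rm in seq:
        d=R0.T@(p-s["tcp_pos"])/.04; w=np.degrees(R.from_matrix(R0.T@Rm).as_rotvec())/5
        print(", ".join(f"{x:.2f}" for x in [*d,*w])+f", {g},")
E
python3 - <<'E'
from kp import *
q=r.sense()["joints"]
print("A");path(0,np.linspace(-30,-110,9),.003,[(10.5,-6),(7,-10),(1,-12)],q)
print("B");path(0,np.linspace(-110,-173,8),.003,[(7,12),(10,5),(10,2)],[12,14,-55,90,-14,-60])
print("R");path(1,np.linspace(-20,-100,3),.003,[(3,0),(3,-2)],[2,17,-33,-10,-13,74])
E
```

```text
A
-30.0 [10.5 -6. ] mis -0.1 [ 25.2  15.9 -34.8  -1.6 -21.8  44.8] e 0.0 dq 41.2
-40.0 [ 9.6 -7. ] mis -0.8 [ 24.7  15.8 -34.5  -4.  -21.2  37.8] e 0.0 dq 7.0
-50.0 [ 8.8 -8. ] mis -1.5 [ 24.1  15.6 -34.1  -6.7 -20.7  31. ] e 0.0 dq 6.7
-60.0 [ 7.9 -9. ] mis -2.3 [ 23.4  15.5 -33.5  -9.6 -20.4  24.6] e 0.0 dq 6.5
-70.0 [  7. -10.] mis -3.1 [ 22.7  15.5 -32.9 -12.7 -20.2  18.4] e 0.0 dq 6.2
-80.0 [  5.5 -10.5] mis -3.5 [ 22.4  15.2 -33.3 -14.6 -18.7  10.5] e 0.0 dq 7.8
-90.0 [  4. -11.] mis -3.9 [ 22.1  15.  -33.5 -16.8 -17.3   3.1] e 0.0 dq 7.4
-100.0 [  2.5 -11.5] mis -4.4 [ 21.6  14.9 -33.5 -19.4 -16.1  -3.8] e 0.0 dq 6.9
-110.0 [  1. -12.] mis -5.0 [ 21.1  14.7 -33.4 -22.4 -15.1 -10.2] e 0.0 dq 6.4
B
-110.0 [ 7. 12.] mis -2.4 [  20.7   14.9  -54.6   77.4  -16.6 -111.1] e 0.0 dq 51.1
-119.0 [ 7.9 10. ] mis -2.0 [  21.9   14.8  -53.7   69.9  -15.3 -113.4] e 0.0 dq 7.5
-128.0 [8.7 8. ] mis -1.9 [  23.8   14.9  -52.2   59.7  -14.8 -113.9] e 0.0 dq 10.2
-137.0 [9.6 6. ] mis -2.1 [  26.1   15.1  -49.7   47.3  -15.3 -112.3] e 0.0 dq 12.4
-146.0 [10.   4.6] mis -1.8 [  27.1   15.2  -47.8   39.3  -15.9 -114.1] e 0.0 dq 8.0
-155.0 [10.   3.7] mis -0.9 [  27.3   15.2  -47.1   36.1  -15.8 -120. ] e 0.0 dq 5.8
-164.0 [10.   2.9] mis -0.0 [  27.5   15.3  -46.3   32.8  -15.8 -125.6] e 0.0 dq 5.7
-173.0 [10.  2.] mis 0.7 [  27.7   15.3  -45.4   29.3  -15.9 -131.1] e 0.0 dq 5.5
R
-20.0 [3. 0.] mis -1.0 [  2.6  17.5 -32.7  -6.8 -15.9  80.8] e 0.0 dq 6.8
-60.0 [ 3. -1.] mis -2.1 [  1.7  17.7 -31.  -10.6 -17.8  45.2] e 0.0 dq 35.6
-100.0 [ 3. -2.] mis -3.3 [  0.8  17.8 -29.5 -13.8 -19.6   9. ] e 0.0 dq 36.2
```

```bash
python3 - <<'E'
from kp import *
rows([kp(0,-30,.045,10.5,-6)[:2],kp(0,-30,.02,10.5,-6)[:2],kp(0,-30,.003,10.5,-6)[:2]],-0.1)
E
```

```text
-0.23, 0.01, -0.16, 0.24, -1.60, -0.02, -0.1,
-0.19, -0.01, 0.46, 0.24, -1.60, -0.02, -0.1,
-0.16, -0.02, 0.88, 0.24, -1.60, -0.02, -0.1,
```

>>> move_arm --motion '[-0.23,0,-0.16,0.24,-1.6,0,-0.1,-0.23,0,-0.16,0.24,-1.6,0,-0.1,-0.23,0,-0.16,0.24,-1.6,0,-0.1,-0.23,0,-0.16,0.24,-1.6,0,-0.1,-0.21,0,0.15,0.24,-1.6,0,-0.1,-0.19,0,0.46,0.24,-1.6,0,-0.1,-0.19,0,0.46,0.24,-1.6,0,-0.1]'

```text
time_s: 9.85
tcp_pos: [0.5218, 0.0751, 0.0971]
ee_rot: [[0.904, -0.336, 0.266], [-0.38, -0.915, 0.137], [0.197, -0.225, -0.954]]
wrist_force: [0.2, -0.3, 0.1]
gripper_width: 0.552
```

```bash
python3 - <<'E'
from kp import *
rows([kp(0,-30,.003,10.5,-6)[:2]],-0.1); s=r.sense(); print(s["joints"].round(1),s["wrist_force"].round(1))
im=imaging.capture("wrist"); im=np.clip(im.astype(float)*2,0,255).astype('uint8'); cv2.imwrite("pics/w7c.png",cv2.resize(im[150:420,140:500],(800,600),interpolation=cv2.INTER_CUBIC))
E
```

```text
0.10, -0.01, 0.39, 0.01, 0.02, -0.02, -0.1,
[ 25.5  13.9 -34.8  -1.3 -23.9  44.1] [ 0.2 -0.3  0.1]
```

View pics/w7c.png

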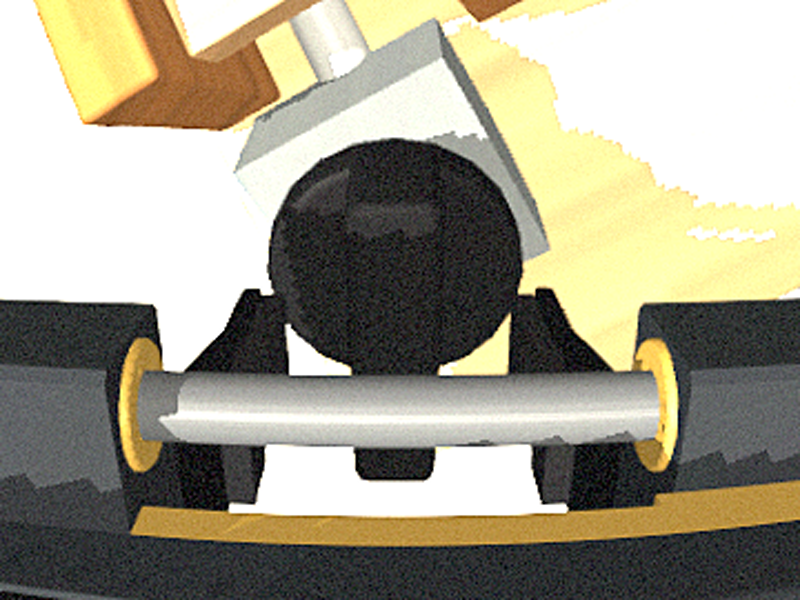

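>>> move_arm --motion '[0.05,0,0.2,0,0,0,-0.1,0.1,0,0.39,0,0,0,-0.1,0.1,0,0.39,0,0,0,0.3,0.1,0,0.39,0,0,0,1,0.1,0,0.39,0,0,0,1,0.1,0,0.39,0,0,0,1,0.1,0,0.39,0,0,0,1,0.1,0,0.39,0,0,0,1,0.1,0,0.39,0,0,0,1]'

```text
time_s: 10.65
tcp_pos: [0.5299, 0.0758, 0.0854]
ee_rot: [[0.903, -0.335, 0.268], [-0.38, -0.915, 0.138], [0.199, -0.227, -0.953]]
wrist_force: [-7.0, 1.3, 13.2]
gripper_width: 0.204
```

```bash
python3 - <<'E'
from kp import *
s=r.sense(); print(s["joints"].round(1),s["wrist_force"].round(1),s["gripper_width"]*87)
rows([kp(0,-30,.003,10.5,-6)[:2]],1)
seq,q=path(0,np.linspace(-36,-112,13),.003,[(10,-6.5),(7,-10),(1,-12)],s["joints"],False)
rows(seq,1)
E
```

```text
[ 25.1  15.7 -34.5  -1.6 -22.3  44.8] [-7.   1.3 13.2] 17.768354021030625
-0.02, 0.01, 0.06, -0.01, -0.01, -0.01, 1,
-0.02, -0.00, 0.06, 0.13, 0.02, 1.16, 1,
-0.02, -0.01, 0.06, 0.28, 0.03, 2.40, 1,
-0.02, -0.01, 0.06, 0.44, 0.02, 3.64, 1,
-0.02, -0.02, 0.06, 0.59, -0.01, 4.88, 1,
-0.02, -0.03, 0.06, 0.75, -0.06, 6.12, 1,
-0.02, -0.03, 0.06, 0.90, -0.12, 7.36, 1,
-0.01, -0.04, 0.06, 1.06, -0.20, 8.60, 1,
-0.01, -0.04, 0.06, 1.26, -0.20, 9.84, 1,
-0.00, -0.05, 0.06, 1.47, -0.23, 11.08, 1,
0.00, -0.06, 0.05, 1.68, -0.27, 12.33, 1,
0.01, -0.06, 0.05, 1.90, -0.35, 13.56, 1,
0.01, -0.07, 0.05, 2.13, -0.44, 14.80, 1,
0.02, -0.08, 0.05, 2.35, -0.56, 16.03, 1,
```

>>> move_arm --motion '[0,0,-0.03,0,0,0,1,0,0,-0.03,0.14,0.02,1.16,1,0,0,-0.03,0.28,0.03,2.4,1,0,-0.01,-0.03,0.44,0.02,3.64,1,0,-0.02,-0.03,0.59,0,4.88,1,0,-0.03,-0.03,0.75,-0.06,6.12,1,0,-0.03,-0.03,0.9,-0.12,7.36,1,0,-0.04,-0.03,1.06,-0.2,8.6,1,0,-0.04,-0.03,1.26,-0.2,9.84,1]'

```text
time_s: 11.4
tcp_pos: [0.5307, 0.0773, 0.0866]
ee_rot: [[0.351, -0.877, 0.329], [-0.931, -0.289, 0.222], [-0.099, -0.384, -0.918]]
wrist_force: [0.4, 2.5, -3.7]
gripper_width: 0.211
```

```bash
python3 - <<'E'
from kp import *
s=r.sense(); print(s["joints"].round(1),s["wrist_force"].round(1),s["moment"].round(2),s["gripper_width"]*87)
im=imaging.capture("wrist"); cv2.imwrite("pics/w8.png",im)
seq,q=path(0,np.linspace(-86,-110,4),.003,[(4.5,-10.8),(1,-12)],s["joints"],False)
rows(seq,1)
E
```

```text
[ 22.4  15.  -32.9 -13.6 -19.6   9. ] [ 0.4  2.5 -3.7] [0.34 0.01 0.57] 18.36063484947696
-0.01, 0.01, 0.07, 0.26, -0.06, 1.02, 1,
-0.01, -0.00, 0.07, 0.49, -0.15, 2.59, 1,
-0.01, -0.01, 0.07, 0.71, -0.27, 4.15, 1,
-0.01, -0.02, 0.07, 0.92, -0.42, 5.71, 1,
```

View pics/w8.png

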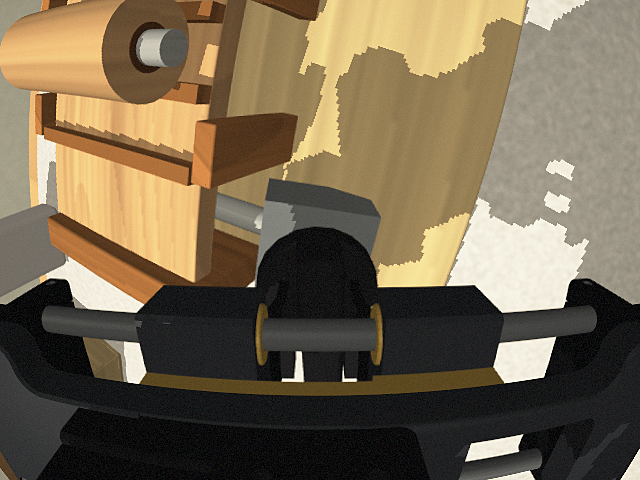

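>>> move_arm --motion '[0,0,0,0.26,-0.06,1.02,1,0,0,0,0.49,-0.15,2.6,1,0,0,0,0.7,-0.27,4.15,1,0,-0.01,0,0.92,-0.42,5.7,1,0,-0.01,0,0.92,-0.42,5.7,1,0,-0.01,0,0.92,-0.42,5.7,1]'

```text
time_s: 11.95
tcp_pos: [0.5318, 0.0778, 0.0874]
ee_rot: [[-0.092, -0.911, 0.401], [-0.942, 0.209, 0.261], [-0.321, -0.354, -0.878]]
wrist_force: [0.2, 2.7, -0.9]
gripper_width: 0.215
```

```bash
python3 - <<'E'
from kp import *
s=r.sense(); print(s["joints"].round(1),s["wrist_force"].round(1),s["moment"].round(2),s["gripper_width"]*87)
y=Rz.T@s["ee_rot"]; b=y[:,0]; print("phi",np.degrees(np.arctan2(b@e2,b@e1)))
G=place(ST,D0+[0,-.1,0])[0]
rows([kp(0,-110,.075,1,-12)[:2],kp(1,-20,.10,3,0)[:2],kp(1,-20,.045,3,0)[:2]],0)
E
```

```text
[ 21.   14.4 -33.2 -21.9 -15.5 -10.4] [ 0.2  2.7 -0.9] [-0.07  0.02  0.35] 18.73857021017139
phi -109.78008897266636
-0.34, 0.17, -1.69, -0.02, 0.01, 0.04, 0,
4.26, -1.40, -3.35, -1.57, 2.20, -17.73, 0,
4.52, -1.52, -2.00, -1.57, 2.20, -17.73, 0,
```

>>> move_arm --motion '[0,0,0,0.92,-0.42,5.7,-0.2,0,0,0,0,0,0,-0.2,0,0,0,0,0,0,-0.2,0,0,0,0,0,0,-0.2,0,0,-0.6,0,0,0,-0.2,0,0,-1.4,0,0,0,-0.2,0,0,-2.2,0,0,0,-0.1,0.6,-0.2,-2.8,-0.2,0.3,-2.2,-0.1,1.4,-0.4,-3.35,-0.4,0.5,-4.4,-0.1,2.2,-0.7,-3.35,-0.6,0.8,-6.6,-0.1,3,-1,-3.35,-0.8,1.1,-8.8,-0.1,3.8,-1.2,-3.35,-1,1.4,-11,-0.1,4.26,-1.4,-3.35,-1.2,1.7,-13.2,-0.1,4.26,-1.4,-3.35,-1.4,2,-15.4,-0.1,4.26,-1.4,-3.35,-1.57,2.2,-17.73,-0.1,4.26,-1.4,-3.35,-1.57,2.2,-17.73,-0.1,4.26,-1.4,-3.35,-1.57,2.2,-17.73,-0.1]'

```text
time_s: 13.37
tcp_pos: [0.513, -0.1302, 0.1696]
ee_rot: [[0.766, -0.525, 0.371], [-0.595, -0.797, 0.103], [0.242, -0.3, -0.923]]
wrist_force: [0.0, -0.3, 0.4]
gripper_width: 0.551
```

```bash
python3 - <<'E'
from kp import *
p=imaging.camera_params("wrist");im=imaging.capture("wrist"); np.save("w9.npy",p["world_from_camera"]); cv2.imwrite("pics/w9.png",im)
rows([kp(1,-20,.10,3,0)[:2],kp(1,-20,.045,3,0)[:2]],0)
C=D0+[0,-.1,0]
for k,ph in((1,-20),(0,-110)): print(k,projf(p,place(ST,[D0+[0,.1-.2*k,0]+bar(np.radians(ph),x,y,.032) for x in (-.035,.035) for y in (-.009,.009)])).round(0).tolist())
E
```

```text
0.02, -0.03, -0.01, -0.38, 0.60, -4.65, 0,
0.16, -0.05, 1.36, -0.38, 0.60, -4.65, 0,
1 [[348.0, 284.0], [324.0, 293.0], [306.0, 192.0], [280.0, 203.0]]
0 [[132.0, 404.0], [121.0, 391.0], [188.0, 390.0], [177.0, 375.0]]
```

View pics/w9.png

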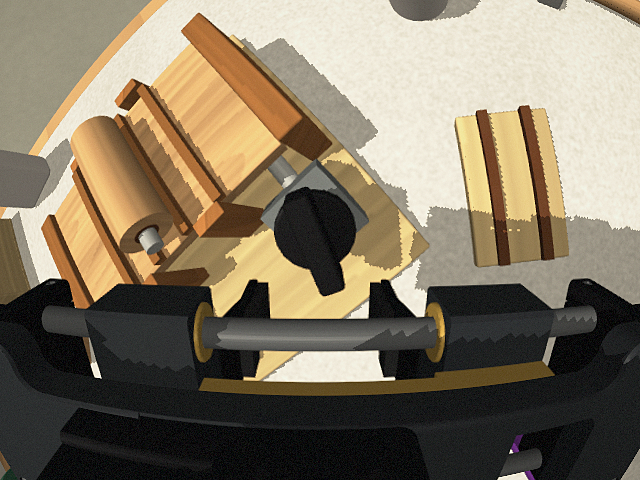

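```bash
python3 - <<'E'
from kp import *
rows([kp(1,-25,.10,3,0)[:2],kp(1,-25,.04,3,0)[:2]],0)
E
```

```text
0.02, -0.03, -0.01, -0.35, 0.62, -3.65, 0,
0.17, -0.05, 1.49, -0.35, 0.62, -3.65, 0,
```

>>> move_arm --motion '[0.02,-0.03,0.1,-0.15,0.3,-1.4,-0.1,0.06,-0.03,0.4,-0.25,0.45,-2.6,-0.1,0.1,-0.04,0.9,-0.35,0.62,-3.65,-0.1,0.17,-0.05,1.49,-0.35,0.62,-3.65,-0.1,0.17,-0.05,1.49,-0.35,0.62,-3.65,-0.1,0.17,-0.05,1.49,-0.35,0.62,-3.65,-0.1]'

```text
time_s: 13.92
tcp_pos: [0.5401, -0.126, 0.1153]
ee_rot: [[0.876, -0.27, 0.4], [-0.315, -0.948, 0.051], [0.365, -0.171, -0.915]]
wrist_force: [-0.1, -0.5, 0.1]
gripper_width: 0.551
```

```bash
python3 - <<'E'
from kp import *
im=imaging.capture("wrist"); im=np.clip(im.astype(float)*2,0,255).astype('uint8'); cv2.imwrite("pics/w10c.png",cv2.resize(im[150:420,140:500],(800,600),interpolation=cv2.INTER_CUBIC))
rows([kp(1,-25,.003,3,0)[:2]],0)
E
```

```text
0.05, -0.03, 0.92, 0.01, 0.01, -0.00, 0,
```

View pics/w10c.png

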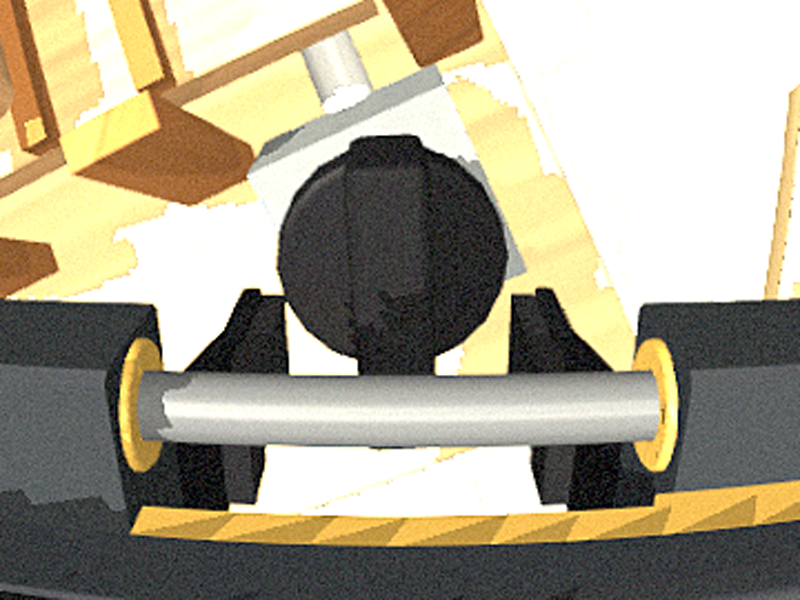

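>>> move_arm --motion '[0.03,-0.03,0.45,0,0,0.2,-0.1,0.05,-0.05,0.82,0,0,0.3,-0.1,0.05,-0.05,0.87,0,0,0.3,0.2,0.05,-0.05,0.87,0,0,0.3,1,0.05,-0.05,0.87,0,0,0.3,1,0.05,-0.05,0.87,0,0,0.3,1,0.05,-0.05,0.87,0,0,0.3,1,0.05,-0.05,0.87,0,0,0.3,1,0.05,-0.05,0.87,0,0,0.3,1]'

```text
time_s: 14.72
tcp_pos: [0.5565, -0.124, 0.0864]
ee_rot: [[0.868, -0.292, 0.403], [-0.339, -0.939, 0.05], [0.364, -0.18, -0.914]]
wrist_force: [-2.1, -4.4, 2.8]
gripper_width: 0.213
```

```bash
python3 - <<'E'
from kp import *
s=r.sense(); print(s["joints"].round(1),s["wrist_force"].round(1),s["moment"].round(2),s["gripper_width"]*87)
y=Rz.T@s["ee_rot"]; b=y[:,0]; print("phi",np.degrees(np.arctan2(b@e2,b@e1)))
rows([kp(1,-26.5,.003,3,0)[:2]],1)
seq,q=path(1,np.linspace(-32.5,-104.5,13),.003,[(3,0),(3,-2)],s["joints"],False)
rows(seq,1); print(q.round(1))
E
```

```text
[  2.6  17.3 -32.5  -6.4 -16.4  73.9] [-2.1 -4.4  2.8] [-1.11  1.05 -0.24] 18.50901854634044
phi -26.48146534184584
-0.01, 0.00, 0.07, 0.02, 0.01, 0.00, 1,
-0.01, 0.00, 0.07, 0.02, 0.01, 1.20, 1,
-0.01, 0.00, 0.07, 0.05, -0.01, 2.40, 1,
-0.01, -0.00, 0.07, 0.07, -0.04, 3.60, 1,
-0.01, -0.00, 0.07, 0.10, -0.06, 4.80, 1,
-0.01, -0.00, 0.07, 0.12, -0.09, 6.00, 1,
-0.01, -0.00, 0.07, 0.14, -0.12, 7.20, 1,
-0.01, -0.01, 0.07, 0.16, -0.15, 8.40, 1,
-0.01, -0.01, 0.07, 0.17, -0.19, 9.59, 1,
-0.01, -0.01, 0.07, 0.18, -0.22, 10.79, 1,
-0.01, -0.01, 0.07, 0.19, -0.26, 11.99, 1,
-0.02, -0.01, 0.07, 0.20, -0.31, 13.19, 1,
-0.02, -0.01, 0.07, 0.20, -0.35, 14.39, 1,
-0.02, -0.01, 0.07, 0.20, -0.40, 15.59, 1,
[  0.8  17.8 -29.5 -13.8 -19.6   4.5]
```

>>> move_arm --motion '[0,0,0,0.02,0,1.2,1,0,0,0,0.05,0,2.4,1,0,0,0,0.07,-0.04,3.6,1,0,0,0,0.1,-0.06,4.8,1,0,0,0,0.12,-0.09,6,1,0,0,0,0.14,-0.12,7.2,1,0,0,0,0.16,-0.15,8.4,1,0,0,0,0.17,-0.19,9.6,1,0,0,0,0.18,-0.22,10.8,1,0,0,0,0.19,-0.26,12,1,0,0,0,0.2,-0.31,13.2,1,0,0,0,0.2,-0.35,14.4,1,0,0,0,0.2,-0.4,15.6,1,0,0,0,0.2,-0.4,15.6,1,0,0,0,0.2,-0.4,15.6,1]'

```text
time_s: 15.97
tcp_pos: [0.5561, -0.1239, 0.0862]
ee_rot: [[-0.09, -0.913, 0.399], [-0.987, 0.134, 0.086], [-0.132, -0.386, -0.913]]
wrist_force: [-0.9, 0.9, -1.8]
gripper_width: 0.209
```

```bash
python3 - <<'E'
from kp import *
s=r.sense(); print(s["joints"].round(1),s["wrist_force"].round(1),s["moment"].round(2),s["gripper_width"]*87)
y=Rz.T@s["ee_rot"]; b=y[:,0]; print("phi",np.degrees(np.arctan2(b@e2,b@e1)))
im=imaging.capture("wrist"); cv2.imwrite("pics/w11.png",im)
im=imaging.capture("scene");cv2.imwrite("pics/s11.png",cv2.resize(im[220:330,290:430],(763,600),interpolation=cv2.INTER_CUBIC))
E
```

```text
[  0.7  17.6 -29.2 -13.6 -20.1   4.5] [-0.9  0.9 -1.8] [0.02 0.53 0.06] 18.15491928136924
phi -104.43492769026825
```

View pics/w11.png

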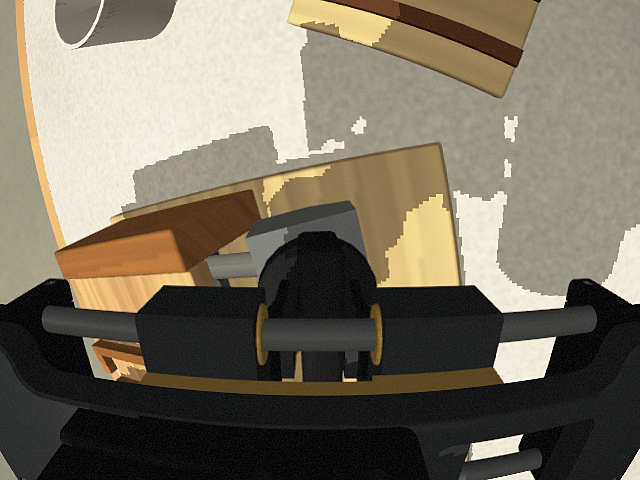

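View pics/s11.png

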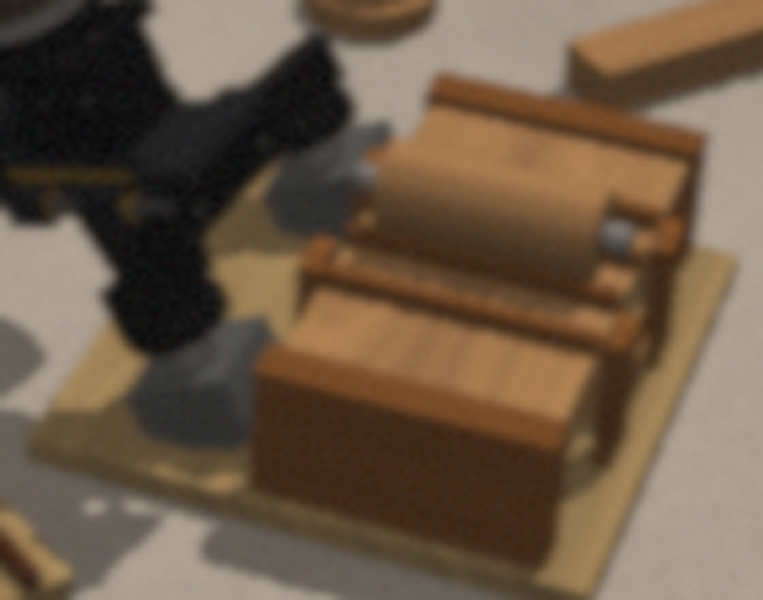

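>>> move_arm --motion '[0,0,0,0,0,0,-0.2,0,0,0,0,0,0,-0.2,0,0,0,0,0,0,-0.2,0,0,0,0,0,0,-0.2,0,0,-0.6,0,0,0,-0.2,0,0,-1.4,0,0,0,-0.2,0,0,-2.4,0,0,0,-0.1]'

```text
time_s: 16.65
tcp_pos: [0.5166, -0.1322, 0.1727]
ee_rot: [[-0.09, -0.915, 0.394], [-0.987, 0.134, 0.086], [-0.131, -0.381, -0.915]]
wrist_force: [0.6, -0.4, 0.9]
gripper_width: 0.561
```

```bash
python3 - <<'E'
from kp import *
s=r.sense(); print(s["gripper_width"]*87)
rows([kp(0,-112,.11,7,12)[:2]],-.1)
print(ik(*kp(0,-112,.11,7,12)[:2],[20.7,14.9,-54,77,-16,-111]))
E
```

```text
48.841372341746805
-4.80, 1.36, -0.05, 0.20, 2.88, 1.65, -0.1,
(array([ 35.91879712,   2.68703101, -48.04626969,  38.38513685,
       -33.40243772, -85.15353653]), np.float64(1.904662723314018e-13))
```

>>> move_arm --motion '[-0.6,0.15,-0.3,0,0.4,0.2,-0.1,-1.4,0.4,-0.3,0,0.9,0.5,-0.1,-2.2,0.6,-0.3,0.1,1.4,0.8,-0.1,-3,0.85,-0.3,0.1,1.9,1.1,-0.1,-3.8,1.1,-0.2,0.2,2.4,1.4,-0.1,-4.4,1.25,-0.1,0.2,2.7,1.6,-0.1,-4.8,1.36,-0.05,0.2,2.88,1.65,-0.1,-4.8,1.36,-0.05,0.2,2.88,1.65,-0.1,-4.8,1.36,-0.05,0.2,2.88,1.65,-0.1,-4.8,1.36,-0.05,0.2,2.88,1.65,-0.1]'

```text
time_s: 17.48
tcp_pos: [0.4841, 0.0688, 0.1795]
ee_rot: [[-0.309, -0.88, 0.361], [-0.95, 0.268, -0.16], [0.044, -0.392, -0.919]]
wrist_force: [0.1, -0.6, -0.2]
gripper_width: 0.549
```

```bash
python3 - <<'E'
from kp import *
s=r.sense(); print(s["joints"].round(1))
rows([kp(0,-112,.11,7,12)[:2],kp(0,-112,.04,7,12)[:2]],-.1)
p=imaging.camera_params("wrist");im=imaging.capture("wrist"); cv2.imwrite("pics/w12.png",im)
for ph in (-110,-115): print(projf(p,place(ST,[D0+[0,.1,0]+bar(np.radians(ph),x,y,.032) for x in (-.035,.035) for y in (-.009,.009)])).round(0).tolist())
E
```

```text
[ 36.1   2.7 -48.   38.7 -33.2 -85.2]
0.11, -0.00, 0.02, -0.03, 0.05, 0.07, -0.1,
-0.30, -0.06, 1.72, -0.03, 0.05, 0.07, -0.1,
[[329.0, 326.0], [303.0, 327.0], [325.0, 227.0], [299.0, 228.0]]
[[324.0, 327.0], [299.0, 326.0], [330.0, 228.0], [304.0, 227.0]]
```

View pics/w12.png

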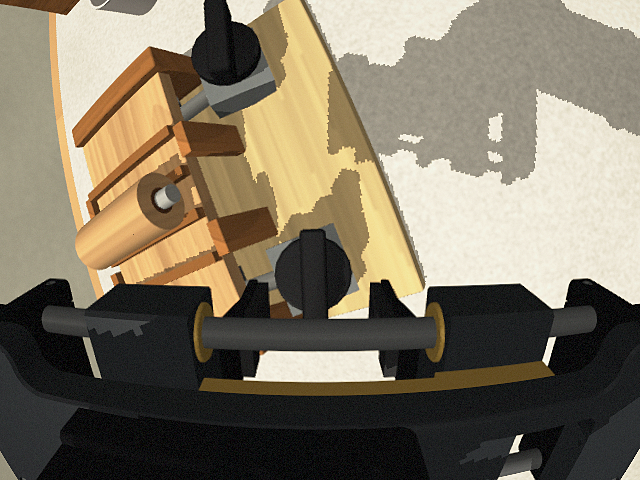

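```bash
python3 - <<'E'
from kp import *
s=r.sense()
seq=[kp(0,-111,d,7,12)[:2] for d in (.09,.065,.04,.02,.005)]
q=s["joints"]
for x in seq: q,e=ik(*x,q); print(q.round(1),e.round(2))
rows(seq,-.1)
E
```

```text
[ 34.2   5.  -49.4  42.2 -30.  -87.1] 0.0
[ 31.6   7.8 -51.   48.6 -25.8 -91.9] 0.0
[ 28.1  10.7 -52.7  57.6 -21.7 -98.4] 0.0
[  24.5   12.9  -53.9   67.3  -18.7 -105.2] 0.0
[  21.1   14.6  -54.6   76.2  -16.8 -111.2] 0.0
-0.06, -0.02, 0.50, -0.01, 0.03, -0.15, -0.1,
-0.20, -0.04, 1.10, -0.01, 0.03, -0.15, -0.1,
-0.35, -0.06, 1.71, -0.01, 0.03, -0.15, -0.1,
-0.47, -0.08, 2.20, -0.01, 0.03, -0.15, -0.1,
-0.56, -0.09, 2.56, -0.01, 0.03, -0.15, -0.1,
```

>>> move_arm --motion '[-0.06,-0.02,0.5,0,0,-0.15,-0.1,-0.2,-0.04,1.1,0,0,-0.15,-0.1,-0.35,-0.06,1.7,0,0,-0.15,-0.1,-0.35,-0.06,1.7,0,0,-0.15,-0.1,-0.41,-0.07,1.95,0,0,-0.15,-0.1,-0.47,-0.08,2.2,0,0,-0.15,-0.1,-0.52,-0.08,2.4,0,0,-0.15,-0.1,-0.56,-0.09,2.56,0,0,-0.15,-0.1,-0.56,-0.09,2.56,0,0,-0.15,-0.1,-0.56,-0.09,2.56,0,0,-0.15,-0.1]'

```text
time_s: 18.37
tcp_pos: [0.5308, 0.0692, 0.0868]
ee_rot: [[-0.301, -0.883, 0.361], [-0.952, 0.259, -0.162], [0.049, -0.392, -0.918]]
wrist_force: [-2.5, 1.1, 1.9]
gripper_width: 0.552
```

```bash
python3 - <<'E'
from kp import *
s=r.sense(); print(s["joints"].round(1),s["wrist_force"].round(1))
rows([kp(0,-111,.005,7,12)[:2]],-.1)
im=imaging.capture("wrist"); im=np.clip(im.astype(float)*2,0,255).astype('uint8'); cv2.imwrite("pics/w13c.png",cv2.resize(im[150:420,140:500],(800,600),interpolation=cv2.INTER_CUBIC))
E
```

```text
[  20.2   14.4  -54.9   77.8  -16.4 -112.1] [-2.5  1.1  1.9]
-0.03, 0.03, 0.02, -0.03, 0.02, -0.02, -0.1,
```

View pics/w13c.png

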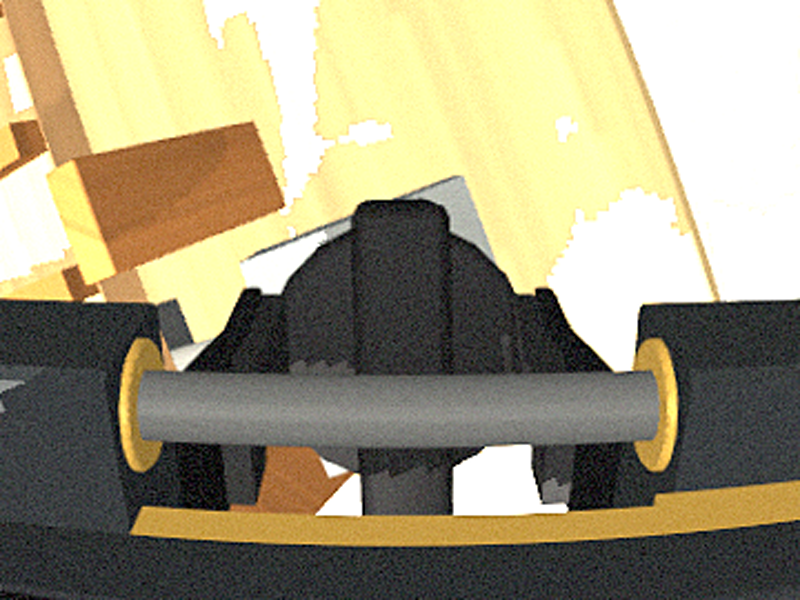

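>>> move_arm --motion '[0,0,-0.03,0,0,0,0.3,0,0,-0.03,0,0,0,1,0,0,-0.03,0,0,0,1,0,0,-0.03,0,0,0,1,0,0,-0.03,0,0,0,1,0,0,-0.03,0,0,0,1,0,0,-0.03,0,0,0,1]'

```text
time_s: 19.0
tcp_pos: [0.53, 0.0696, 0.0877]
ee_rot: [[-0.301, -0.883, 0.361], [-0.952, 0.258, -0.162], [0.05, -0.392, -0.919]]
wrist_force: [-3.8, 0.8, 1.0]
gripper_width: 0.207
```

```bash
python3 - <<'E'
from kp import *
s=r.sense(); print(s["joints"].round(1),s["wrist_force"].round(1),s["moment"].round(2),s["gripper_width"]*87)
y=Rz.T@s["ee_rot"]; b=y[:,0]; print("phi",np.degrees(np.arctan2(b@e2,b@e1)))
rows([kp(0,-111,.005,7,12)[:2]],1)
seq,q=path(0,np.linspace(-116,-171,12),.005,[(7,11.5),(10,5),(10,2)],s["joints"],True)
rows(seq,1)
E
```

```text
[  20.6   14.3  -54.9   77.   -16.6 -111.5] [-3.8  0.8  1. ] [0.47 1.05 0.08] 18.00812257387365
phi -111.06236395780277
-0.03, 0.02, 0.06, -0.03, 0.02, -0.01, 1,
-116.0 [ 7.  11.5] mis -1.2 [  20.8   14.5  -54.6   76.2  -16.2 -115.7] e 0.0 dq 4.2
-121.0 [ 7.5 10.3] mis -1.1 [  21.6   14.5  -54.    71.4  -15.5 -116.6] e 0.0 dq 4.8
-126.0 [8.1 9.1] mis -1.1 [  22.8   14.5  -53.2   65.7  -15.1 -116.8] e 0.0 dq 5.7
-131.0 [8.6 8. ] mis -1.3 [  24.1   14.6  -52.2   59.   -15.  -116.3] e 0.0 dq 6.7
-136.0 [9.2 6.8] mis -1.5 [  25.5   14.7  -50.7   51.6  -15.2 -115. ] e 0.0 dq 7.4
-141.0 [9.7 5.6] mis -1.8 [  26.8   14.9  -49.    43.8  -15.9 -113.4] e 0.0 dq 7.7
-146.0 [10.   4.7] mis -1.7 [  27.3   15.   -47.8   39.1  -16.3 -114. ] e 0.0 dq 4.8
-151.0 [10.   4.2] mis -1.2 [  27.4   15.   -47.3   37.1  -16.2 -117.1] e 0.0 dq 3.1
-156.0 [10.   3.6] mis -0.8 [  27.6   15.   -46.9   35.1  -16.2 -120.1] e 0.0 dq 3.0
-161.0 [10.   3.1] mis -0.4 [  27.7   15.   -46.4   33.   -16.2 -123. ] e 0.0 dq 2.9
-166.0 [10.   2.5] mis 0.0 [  27.7   15.   -45.8   30.9  -16.2 -125.9] e 0.0 dq 2.9
-171.0 [10.  2.] mis 0.4 [  27.8   15.1  -45.3   28.7  -16.3 -128.7] e 0.0 dq 2.8
-0.03, 0.02, 0.06, -0.07, -0.07, 0.96, 1,
-0.04, 0.03, 0.05, -0.27, -0.23, 1.93, 1,
-0.05, 0.03, 0.05, -0.50, -0.37, 2.90, 1,
-0.05, 0.04, 0.05, -0.73, -0.50, 3.88, 1,
-0.06, 0.05, 0.05, -0.98, -0.60, 4.86, 1,
-0.07, 0.06, 0.05, -1.24, -0.68, 5.83, 1,
-0.07, 0.06, 0.05, -1.42, -0.73, 6.81, 1,
-0.08, 0.06, 0.05, -1.53, -0.75, 7.79, 1,
-0.08, 0.07, 0.05, -1.65, -0.77, 8.77, 1,
-0.08, 0.07, 0.05, -1.77, -0.78, 9.75, 1,
-0.09, 0.07, 0.05, -1.90, -0.78, 10.73, 1,
-0.09, 0.07, 0.05, -2.03, -0.77, 11.72, 1,
```

>>> move_arm --motion '[0,0,0,-0.05,-0.07,0.96,1,-0.01,0.01,0,-0.25,-0.23,1.93,1,-0.02,0.01,0,-0.48,-0.37,2.9,1,-0.02,0.02,0,-0.72,-0.5,3.88,1,-0.03,0.03,0,-0.97,-0.6,4.86,1,-0.04,0.04,0,-1.22,-0.68,5.83,1,-0.04,0.04,0,-1.4,-0.73,6.81,1,-0.05,0.04,0,-1.52,-0.75,7.8,1,-0.05,0.05,0,-1.64,-0.77,8.77,1,-0.05,0.05,0,-1.76,-0.78,9.75,1,-0.06,0.05,0,-1.9,-0.78,10.73,1,-0.06,0.05,0,-2.03,-0.77,11.72,1,-0.06,0.05,0,-2.03,-0.77,11.72,1,-0.06,0.05,0,-2.03,-0.77,11.72,1]'

```text
time_s: 20.17
tcp_pos: [0.5278, 0.0732, 0.0864]
ee_rot: [[-0.92, -0.26, 0.293], [-0.271, 0.962, 0.004], [-0.283, -0.076, -0.956]]
wrist_force: [-9.7, 6.7, 5.2]
gripper_width: 0.205
```

```bash
python3 - <<'E'
from kp import *
s=r.sense(); print(s["joints"].round(1),s["wrist_force"].round(1),s["moment"].round(2),s["gripper_width"]*87)
y=Rz.T@s["ee_rot"]; b=y[:,0]; print("phi",np.degrees(np.arctan2(b@e2,b@e1)))
im=imaging.capture("wrist"); cv2.imwrite("pics/w14.png",im)
rows([kp(1,-105,.11,3,-2)[:2]],-.1)
print(ik(*kp(1,-105,.11,3,-2)[:2],[0,10,-29,-10,-30,5]))
E
```

```text
[  27.9   14.8  -45.1   27.8  -16.7 -127.9] [-9.7  6.7  5.2] [2.31 3.02 0.64] 17.85983059526474
phi -170.9989044369217
1.15, -4.93, -2.37, 0.38, -1.66, -13.22, -0.1,
(array([  0.35223532,   5.6296369 , -29.75849845,  -9.19807709,
       -31.31067   ,  -0.76152209]), np.float64(1.6653345369377348e-13))
```

View pics/w14.png

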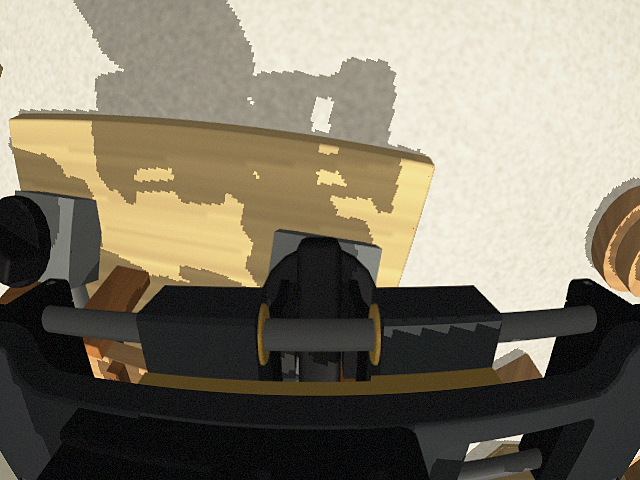

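>>> move_arm --motion '[0,0,0,0,0,0,-0.2,0,0,0,0,0,0,-0.2,0,0,0,0,0,0,-0.2,0,0,0,0,0,0,-0.2,0,0,-0.6,0,0,0,-0.2,0,0,-1.4,0,0,0,-0.2,0,-0.2,-2.4,0,0,-1,-0.1,0.1,-0.8,-3,0,-0.2,-2.2,-0.1,0.3,-1.6,-3,0.1,-0.4,-4.4,-0.1,0.5,-2.4,-3,0.2,-0.7,-6.4,-0.1,0.7,-3.2,-2.9,0.2,-1,-8.4,-0.1,0.9,-4,-2.7,0.3,-1.3,-10.4,-0.1,1.1,-4.8,-2.5,0.4,-1.5,-12,-0.1,1.15,-4.93,-2.37,0.38,-1.66,-13.2,-0.1,1.15,-4.93,-2.37,0.38,-1.66,-13.2,-0.1,1.15,-4.93,-2.37,0.38,-1.66,-13.2,-0.1,1.15,-4.93,-2.37,0.38,-1.66,-13.2,-0.1]'

```text
time_s: 21.63
tcp_pos: [0.5086, -0.1307, 0.1783]
ee_rot: [[-0.189, -0.9, 0.392], [-0.969, 0.236, 0.074], [-0.159, -0.366, -0.917]]
wrist_force: [0.3, -1.5, -0.1]
gripper_width: 0.554
```

```bash
python3 - <<'E'
from kp import *
s=r.sense(); print(s["joints"].round(1))
rows([kp(1,-105,.11,3,-2)[:2],kp(1,-105,.06,3,-2)[:2],kp(1,-105,.0045,3,-2)[:2]],-.1)
p=imaging.camera_params("wrist");im=imaging.capture("wrist"); cv2.imwrite("pics/w15.png",im)
for ph in (-100,-105): print(projf(p,place(ST,[D0+[0,-.1,0]+bar(np.radians(ph),x,y,.032) for x in (-.035,.035) for y in (-.009,.009)])).round(0).tolist())
E
```

```text
[  0.7   5.7 -30.   -7.6 -31.3  -7.9]
-0.04, -0.01, -0.01, 0.06, -0.15, -1.08, -0.1,
-0.04, -0.09, 1.24, 0.06, -0.15, -1.08, -0.1,
-0.04, -0.18, 2.62, 0.06, -0.15, -1.08, -0.1,
[[331.0, 296.0], [306.0, 301.0], [313.0, 201.0], [286.0, 206.0]]
[[327.0, 298.0], [302.0, 301.0], [317.0, 201.0], [290.0, 204.0]]
```

View pics/w15.png

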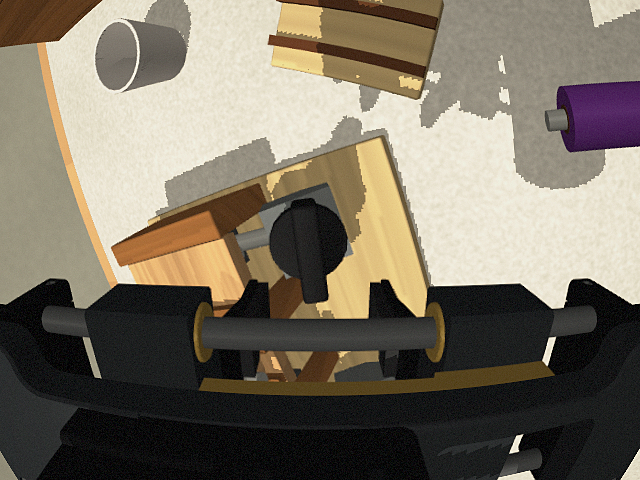

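>>> move_arm --motion '[-0.04,-0.03,0.4,0.03,-0.08,-0.6,-0.1,-0.04,-0.06,1,0.06,-0.15,-1.1,-0.1,-0.04,-0.1,1.6,0.06,-0.15,-1.1,-0.1,-0.04,-0.14,2.1,0.06,-0.15,-1.1,-0.1,-0.04,-0.17,2.45,0.06,-0.15,-1.1,-0.1,-0.04,-0.18,2.58,0.06,-0.15,-1.1,-0.1,-0.04,-0.18,2.6,0.06,-0.15,-1.1,0.1,-0.04,-0.18,2.6,0.06,-0.15,-1.1,1,-0.04,-0.18,2.6,0.06,-0.15,-1.1,1,-0.04,-0.18,2.6,0.06,-0.15,-1.1,1,-0.04,-0.18,2.6,0.06,-0.15,-1.1,1,-0.04,-0.18,2.6,0.06,-0.15,-1.1,1,-0.04,-0.18,2.6,0.06,-0.15,-1.1,1]'

```text
time_s: 22.77
tcp_pos: [0.5562, -0.1228, 0.0863]
ee_rot: [[-0.092, -0.912, 0.399], [-0.987, 0.137, 0.086], [-0.134, -0.386, -0.913]]
wrist_force: [-1.5, 1.4, 1.7]
gripper_width: 0.209
```

```bash
python3 - <<'E'
from kp import *
s=r.sense(); print(s["joints"].round(1),s["wrist_force"].round(1),s["moment"].round(2),s["gripper_width"]*87)
y=Rz.T@s["ee_rot"]; b=y[:,0]; print("phi",np.degrees(np.arctan2(b@e2,b@e1)))
rows([kp(1,-105,.0045,3,-2)[:2]],1)
seq,q=path(1,np.linspace(-111,-171,11),.0045,[(3,-2),(3,1)],s["joints"],True)
rows(seq,1)
E
```

```text
[  0.8  17.5 -29.2 -13.7 -20.    4.2] [-1.5  1.4  1.7] [-0.03  0.66  0.21] 18.1756671745079
phi -104.60346945914587
0.01, 0.00, 0.03, -0.01, 0.01, 0.08, 1,
-111.0 [ 3. -2.] mis -3.5 [  0.8  17.7 -29.5 -13.7 -19.7  -2.1] e 0.0 dq 6.3
-117.0 [ 3.  -1.7] mis -3.4 [  1.1  17.6 -29.9 -12.8 -19.2  -9.2] e 0.0 dq 7.1
-123.0 [ 3.  -1.4] mis -3.3 [  1.4  17.6 -30.4 -11.9 -18.7 -16.4] e 0.0 dq 7.1
-129.0 [ 3.  -1.1] mis -3.0 [  1.6  17.5 -30.9 -10.9 -18.1 -23.6] e 0.0 dq 7.2
-135.0 [ 3.  -0.8] mis -2.7 [  1.9  17.5 -31.3  -9.8 -17.6 -30.8] e 0.0 dq 7.2
-141.0 [ 3.  -0.5] mis -2.3 [  2.2  17.4 -31.9  -8.7 -17.  -38.1] e 0.0 dq 7.3
-147.0 [ 3.  -0.2] mis -1.8 [  2.4  17.4 -32.4  -7.6 -16.5 -45.4] e 0.0 dq 7.3
-153.0 [3.  0.1] mis -1.3 [  2.7  17.3 -32.9  -6.4 -15.9 -52.8] e 0.0 dq 7.4
-159.0 [3.  0.4] mis -0.7 [  2.9  17.3 -33.5  -5.1 -15.3 -60.2] e 0.0 dq 7.4
-165.0 [3.  0.7] mis -0.1 [  3.2  17.3 -34.1  -3.7 -14.7 -67.7] e 0.0 dq 7.5
-171.0 [3. 1.] mis 0.5 [  3.4  17.2 -34.7  -2.3 -14.  -75.3] e 0.0 dq 7.6
0.01, 0.00, 0.03, -0.01, 0.01, 1.28, 1,
0.02, 0.00, 0.03, 0.02, 0.07, 2.49, 1,
0.02, 0.00, 0.03, 0.04, 0.12, 3.69, 1,
0.02, 0.00, 0.03, 0.08, 0.17, 4.90, 1,
0.02, -0.00, 0.03, 0.12, 0.22, 6.10, 1,
0.03, -0.00, 0.03, 0.16, 0.27, 7.30, 1,
0.03, -0.00, 0.03, 0.21, 0.31, 8.50, 1,
0.03, -0.00, 0.03, 0.27, 0.35, 9.70, 1,
0.03, -0.00, 0.03, 0.33, 0.39, 10.90, 1,
0.04, -0.00, 0.03, 0.40, 0.42, 12.10, 1,
0.04, -0.00, 0.03, 0.47, 0.44, 13.30, 1,
```

>>> move_arm --motion '[0,0,0,0,0,1.2,1,0.01,0,0,0.02,0.06,2.4,1,0.01,0,0,0.04,0.12,3.6,1,0.01,0,0,0.08,0.17,4.8,1,0.01,0,0,0.12,0.22,6,1,0.02,0,0,0.16,0.27,7.2,1,0.02,0,0,0.21,0.31,8.4,1,0.02,0,0,0.27,0.35,9.6,1,0.02,0,0,0.33,0.39,10.8,1,0.03,0,0,0.4,0.42,12,1,0.03,0,0,0.47,0.44,13.3,1,0.03,0,0,0.47,0.44,13.3,1,0.03,0,0,0.47,0.44,13.3,1]'

```text
time_s: 23.85
tcp_pos: [0.5567, -0.1239, 0.0865]
ee_rot: [[-0.876, -0.26, 0.407], [-0.27, 0.962, 0.034], [-0.4, -0.08, -0.913]]
wrist_force: [1.0, -1.4, 0.8]
gripper_width: 0.205
```

```bash
python3 - <<'E'
from kp import *
s=r.sense(); print(s["joints"].round(1),s["wrist_force"].round(1),s["moment"].round(2),s["gripper_width"]*87)
y=Rz.T@s["ee_rot"]; b=y[:,0]; print("phi",np.degrees(np.arctan2(b@e2,b@e1)))
im=imaging.capture("wrist"); cv2.imwrite("pics/w16.png",im)
E
```

```text
[  3.4  17.1 -34.5  -2.3 -14.4 -75.3] [ 1.  -1.4  0.8] [ 0.24  0.26 -0.03] 17.822778453781304
phi -170.9002197789425
```

View pics/w16.png

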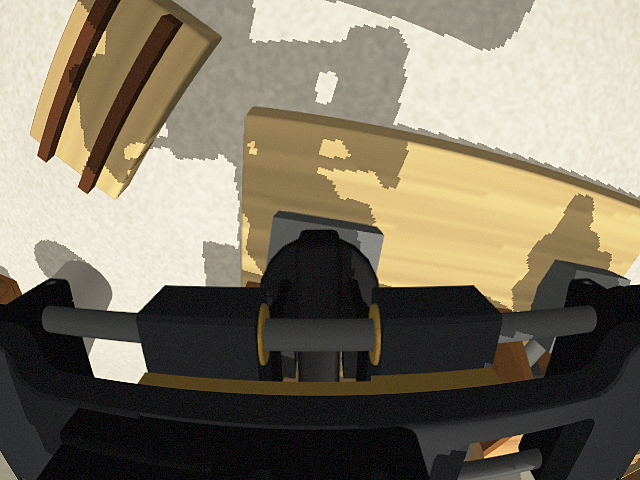

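>>> move_arm --motion '[0,0,0,0,0,0,-0.2,0,0,0,0,0,0,-0.2,0,0,0,0,0,0,-0.2,0,0,0,0,0,0,-0.2,0,0,-0.6,0,0,0,-0.2,0,0,-1.4,0,0,0,-0.2,0,0,-2.4,0,0,0,-0.1,0,0,-3.2,0,0,-1.4,-0.1,0,0,-3.2,0,0,-2.8,-0.1,0,0,-3.2,0,0,-4.2,-0.1,0,0,-3.2,0,0,-5.6,-0.1,0,0,-3.2,0,0,-7,-0.1,0,0,-3.2,0,0,-8.4,-0.1,0,0,-3.2,0,0,-9.8,-0.1,0,0,-3.2,0,0,-11.2,-0.1,0,0,-3.2,0,0,-12.6,-0.1,0,0,-3.2,0,0,-14,-0.1,0,0,-3.2,0,0,-15.4,-0.1,0,0,-3.2,0,0,-16.8,-0.1,0,0,-3.2,0,0,-18,-0.1]'

```text
time_s: 25.57
tcp_pos: [0.5042, -0.1283, 0.2031]
ee_rot: [[0.265, -0.875, 0.406], [-0.961, -0.275, 0.034], [0.082, -0.399, -0.913]]
wrist_force: [-0.2, -0.0, -0.1]
gripper_width: 0.549
```

```bash
python3 - <<'E'
from kp import *
s=r.sense(); print(s["joints"].round(1),s["tcp_pos"])
# mid view pose: tool x forward, lean 20
for pos,lean in (((.42,-.04,.24),20),((.42,-.04,.24),10),((.44,-.04,.26),25)):
    aw=Rz@np.array([-np.sin(np.radians(lean)),0,np.cos(np.radians(lean))]); x=Rz@np.array([np.cos(np.radians(lean)),0,np.sin(np.radians(lean))])
    Rm=np.c_[x,np.cross(-aw,x),-aw]; p=np.array(pos)
    for q0 in ([10,5,-40,0,-20,90],[20,5,-45,30,-15,60]):
        q,e=ik(p,Rm,q0); print(lean,q.round(1),e.round(2))
    rows([(p,Rm)],-.1)
E
```

```text
[  3.2   2.6 -31.9  -1.2 -31.4  14.1] [ 0.50418604 -0.12825796  0.20305058]
20 [ 20.2 -10.2 -39.3   6.7 -41.5  72.7] 0.0
20 [ 20.2 -10.2 -39.3   6.7 -41.5  72.7] 0.0
-2.60, 0.86, -1.62, -0.40, -0.81, -16.12, -0.1,
10 [ 18.4  -4.7 -31.2   2.4 -53.7  77.6] 0.0
10 [ 18.4  -4.7 -31.2   2.4 -53.7  77.6] 0.0
-2.60, 0.86, -1.62, -1.81, -2.46, -16.05, -0.1,
25 [ 19.8 -11.2 -39.4   8.7 -37.7  71.7] 0.0
25 [ 19.8 -11.2 -39.4   8.7 -37.7  71.7] 0.0
-2.43, 0.23, -1.88, 0.30, 0.02, -16.11, -0.1,
```

>>> move_arm --motion '[-0.4,0,-0.5,0,0,-1.4,-0.1,-0.8,0,-1,0,0,-2.8,-0.1,-1.2,0.1,-1.4,0.1,0,-4.2,-0.1,-1.6,0.1,-1.8,0.1,0,-5.6,-0.1,-2,0.2,-1.88,0.2,0,-7,-0.1,-2.43,0.23,-1.88,0.2,0,-8.4,-0.1,-2.43,0.23,-1.88,0.2,0,-9.8,-0.1,-2.43,0.23,-1.88,0.2,0,-11.2,-0.1,-2.43,0.23,-1.88,0.2,0,-12.6,-0.1,-2.43,0.23,-1.88,0.3,0,-14,-0.1,-2.43,0.23,-1.88,0.3,0,-15.4,-0.1,-2.43,0.23,-1.88,0.3,0,-16.1,-0.1,-2.43,0.23,-1.88,0.3,0,-16.1,-0.1]'

```text
time_s: 26.65
tcp_pos: [0.4395, -0.04, 0.2599]
ee_rot: [[0.9, 0.126, 0.417], [0.114, -0.992, 0.054], [0.421, -0.001, -0.907]]
wrist_force: [-0.1, 0.5, -0.2]
gripper_width: 0.549
```

```bash
python3 - <<'E'
from kp import *
p=imaging.camera_params("wrist");im=imaging.capture("wrist"); cv2.imwrite("pics/w17.png",im);np.save("w17.npy",p["world_from_camera"]); print(p["world_from_camera"].round(3))
im=imaging.capture("top");cv2.imwrite("pics/top17.png",im);im=imaging.capture("scene");cv2.imwrite("pics/scene17.png",im)
cv2.imwrite("pics/s17.png",cv2.resize(im[220:330,290:430],(763,600),interpolation=cv2.INTER_CUBIC))
E
```

```text
[[ 0.125 -0.979  0.159  0.438]
 [-0.992 -0.123  0.021 -0.04 ]
 [-0.001 -0.161 -0.987  0.438]
 [ 0.     0.     0.     1.   ]]
```

View pics/w17.png

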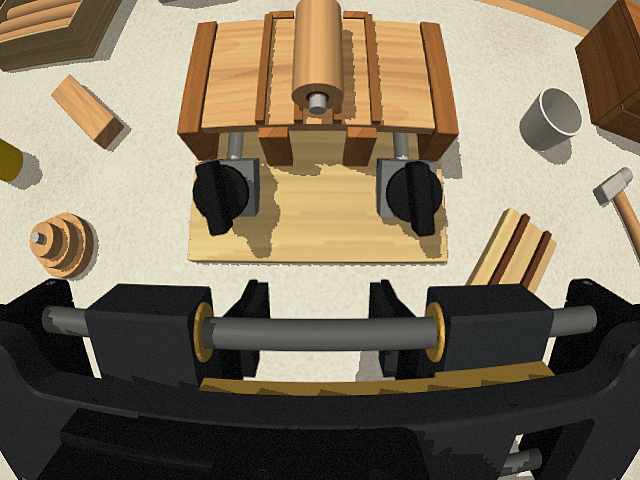

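View pics/s17.png

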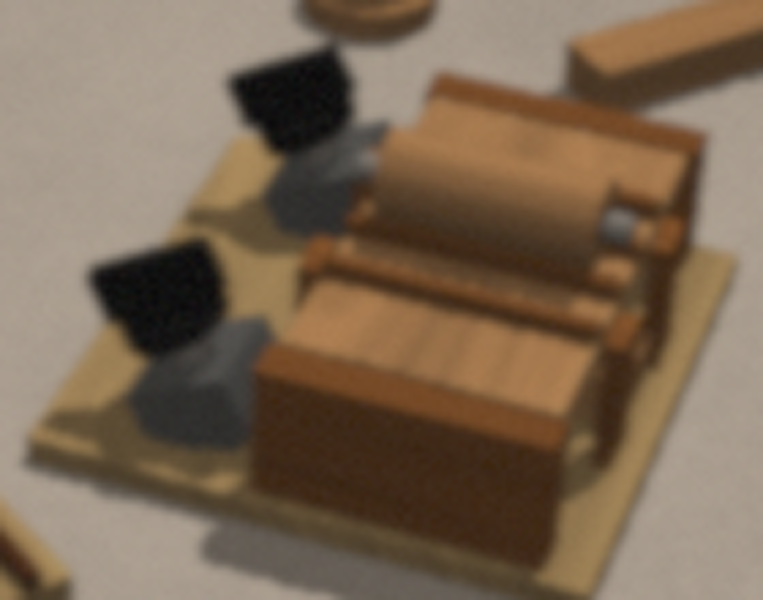

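```bash
python3 - <<'E'
from kp import *
im=cv2.imread("pics/w17.png")
A_=cv2.resize(im[90:170,170:270],(400*2,640),interpolation=cv2.INTER_CUBIC)
B_=cv2.resize(im[90:170,370:470],(800,640),interpolation=cv2.INTER_CUBIC)
cv2.imwrite("pics/w17l.png",A_[:600]);cv2.imwrite("pics/w17r.png",B_[:600])
p=imaging.camera_params("wrist");p["world_from_camera"]=np.load("w17.npy")
q=lambda x,y,z:projf(p,place(ST,[(x,y,z)]))[0]
for s,o in((1,170),(-1,370)):
    for n,P in dict(rin=(-.08,s*.125,.1),rout=(-.08,s*.15,.1),railin75=(-.075,s*.125,.1),pl0=(-.075,s*.1225,.1),plm2=(-.075,s*.1225,.098),plmm4=(-.075,s*.1225,.096),pl100=(-.075,s*.1,.1)).items(): print(s,n,((q(*P)-[o,90])*8).round(0))
E
```

```text
1 rin [233. 346.]
1 rout [ 57. 359.]
1 railin75 [237. 312.]
1 pl0 [255. 311.]
1 plm2 [259. 317.]
1 plmm4 [264. 324.]
1 pl100 [419. 301.]
-1 rin [554. 344.]
-1 rout [730. 357.]
-1 railin75 [550. 311.]
-1 pl0 [532. 309.]
-1 plm2 [528. 316.]
-1 plmm4 [524. 323.]
-1 pl100 [368. 299.]
```

View pics/w17l.png

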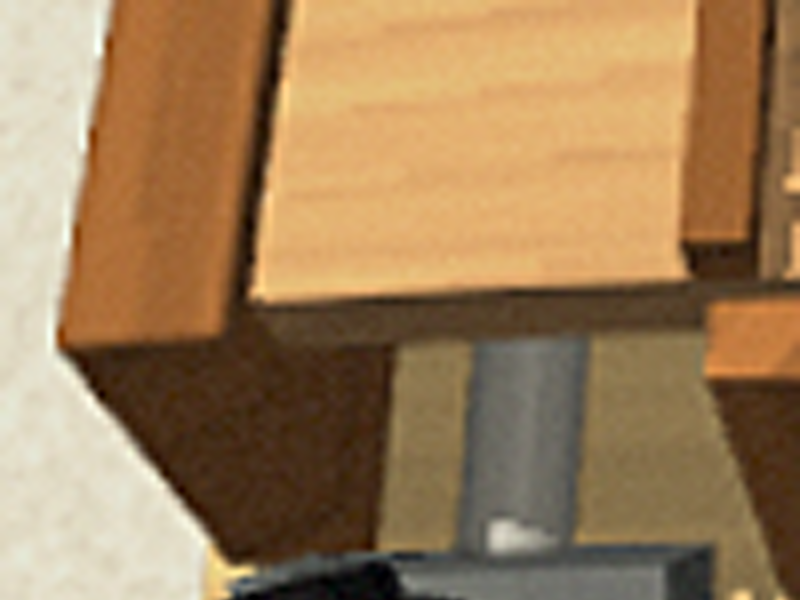

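View pics/w17r.png

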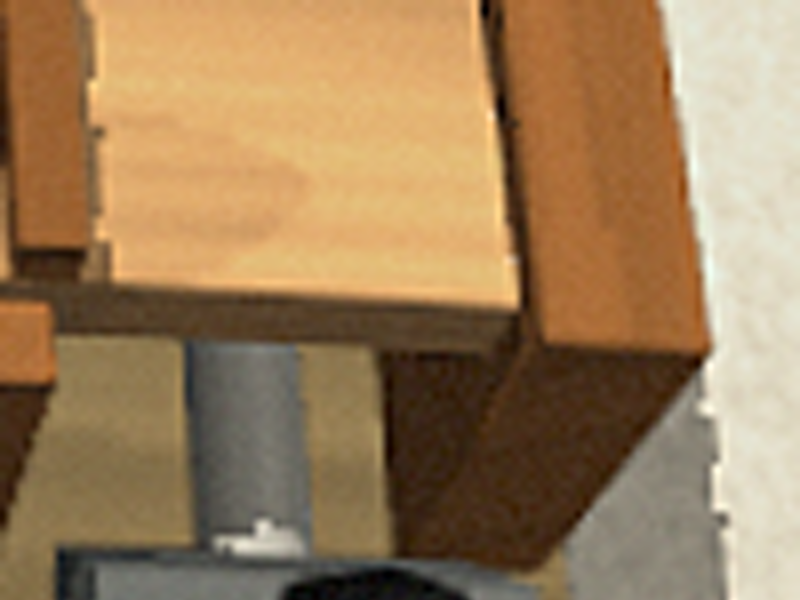

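```bash
python3 - <<'E'
from kp import *
s=r.sense()
for pos,lean in (((.43,-.04,.14),40),((.43,-.04,.12),35),((.42,-.04,.16),45),((.45,-.04,.16),40),((.45,-.04,.18),50)):
    aw=Rz@np.array([-np.sin(np.radians(lean)),0,np.cos(np.radians(lean))]); x=Rz@np.array([np.cos(np.radians(lean)),0,np.sin(np.radians(lean))])
    Rm=np.c_[x,np.cross(-aw,x),-aw]; p=np.array(pos)
    print(pos,lean,*[(a_.round(0),b_.round(1)) for a_,b_ in (ik(p,Rm,q0) for q0 in (s["joints"],[0,0,-55,100,-20,0]))]); rows([(p,Rm)],-.1)
E
```

```text
(0.43, -0.04, 0.14) 40 (array([  3.,  -2., -43., -47., -10., 140.]), np.float64(21.2)) (array([  3.,  -2., -43., -47., -10., 140.]), np.float64(21.2))
-1.48, -0.02, 2.62, -0.01, 3.02, -0.03, -0.1,
(0.43, -0.04, 0.12) 35 (array([  8.,   1., -46., -30., -10., 119.]), np.float64(27.4)) (array([  8.,   1., -46., -30., -10., 119.]), np.float64(27.4))
-1.69, -0.02, 3.07, -0.01, 2.02, -0.03, -0.1,
(0.42, -0.04, 0.16) 45 (array([ -0.,  -5., -43., -58., -10., 152.]), np.float64(12.9)) (array([ -0.,  -5., -43., -58., -10., 152.]), np.float64(12.9))
-1.49, -0.06, 2.06, -0.01, 4.02, -0.03, -0.1,
(0.45, -0.04, 0.16) 40 (array([  8.,  -3., -44., -31., -10., 120.]), np.float64(26.4)) (array([  8.,  -3., -44., -31., -10., 120.]), np.float64(26.4))
-0.82, 0.04, 2.37, -0.01, 3.02, -0.03, -0.1,
(0.45, -0.04, 0.18) 50 (array([ -2.,  -5., -40., -64., -10., 160.]), np.float64(7.1)) (array([ -2.,  -5., -40., -64., -10., 160.]), np.float64(7.1))
-0.61, 0.04, 1.92, -0.01, 5.02, -0.03, -0.1,
```

```bash
python3 - <<'E'
from kp import *
im=cv2.GaussianBlur(cv2.cvtColor(cv2.imread("pics/w17.png"),cv2.COLOR_BGR2GRAY).astype(float),(0,0),.7)
p=imaging.camera_params("wrist");p["world_from_camera"]=np.load("w17.npy")
def edge(c,y0,w=3):
    g=np.diff(im[:,c]); ys=np.arange(int(y0)-w,int(y0)+w+1); i=ys[np.argmin(g[ys])]
    a_,b_,c_=g[i-1],g[i],g[i+1]; return i+.5+.5*(a_-c_)/(a_-2*b_+c_)
def line(P,Q,c):
    L=projf(p,place(ST,[np.array(P)+(np.array(Q)-P)*t for t in np.linspace(0,1,30)])); o=np.argsort(L[:,0]); return np.interp(c,L[o,0],L[o,1])
for s in (1,-1):
    rp=([-.08,s*.15,.1],[-.08,s*.125,.1])
    cols=range(181,197) if s==1 else range(440,456)
    dr=[edge(c,line(*rp,c))-line(*rp,c) for c in cols]
    cols2=range(204,226) if s==1 else range(412,433)
    f=lambda z:([-.075,s*.122,z],[-.075,s*.06,z])
    dp=[edge(c,line(*f(.1),c))-line(*f(.1),c) for c in cols2]
    sc=np.mean([line(*f(.099),c)-line(*f(.1),c) for c in cols2])
    print(s,"rail",np.median(dr).round(2),np.std(dr).round(2),"plate",np.median(dp).round(2),np.std(dp).round(2),"px/mm",sc.round(2),"dz mm",(-(np.median(dp)-np.median(dr))/sc).round(2)); print(np.round(dr,1),np.round(dp,1))
E
```

```text
1 rail -1.91 0.08 plate -1.51 0.07 px/mm 0.44 dz mm -0.91
[-1.9 -2.  -2.  -1.9 -1.9 -1.9 -1.8 -1.9 -1.8 -1.7 -1.8 -2.  -1.9 -2.
 -2.  -2. ] [-1.4 -1.5 -1.4 -1.4 -1.5 -1.5 -1.6 -1.6 -1.6 -1.6 -1.6 -1.6 -1.5 -1.5
 -1.5 -1.5 -1.5 -1.5 -1.4 -1.5 -1.5 -1.6]
-1 rail -0.69 0.05 plate -0.62 0.04 px/mm 0.44 dz mm -0.15
[-0.7 -0.7 -0.7 -0.7 -0.7 -0.7 -0.6 -0.7 -0.8 -0.7 -0.7 -0.6 -0.7 -0.7
 -0.7 -0.7] [-0.7 -0.7 -0.7 -0.7 -0.7 -0.7 -0.7 -0.6 -0.6 -0.6 -0.6 -0.6 -0.6 -0.6
 -0.6 -0.6 -0.6 -0.6 -0.6 -0.6 -0.6]
```

```bash
python3 - <<'E'
from kp import *
im=cv2.imread("pics/w17.png"); cv2.imwrite("pics/w17m.png",cv2.resize(im[0:160,240:400],(600,600),interpolation=cv2.INTER_CUBIC))
p=imaging.camera_params("wrist");p["world_from_camera"]=np.load("w17.npy")
print(((projf(p,place(ST,[(-.075,0,.13),(-.06,.025,.13),(-.06,-.025,.13),(-.06,0,.155),(.06,0,.155),(-.075,.0195,.11),(-.075,-.0195,.11)]))-[240,0])*3.75).round(0).tolist())
E
```

```text
[[297.0, 414.0], [199.0, 365.0], [395.0, 365.0], [297.0, 310.0], [296.0, -22.0], [223.0, 451.0], [371.0, 451.0]]
```

View pics/w17m.png

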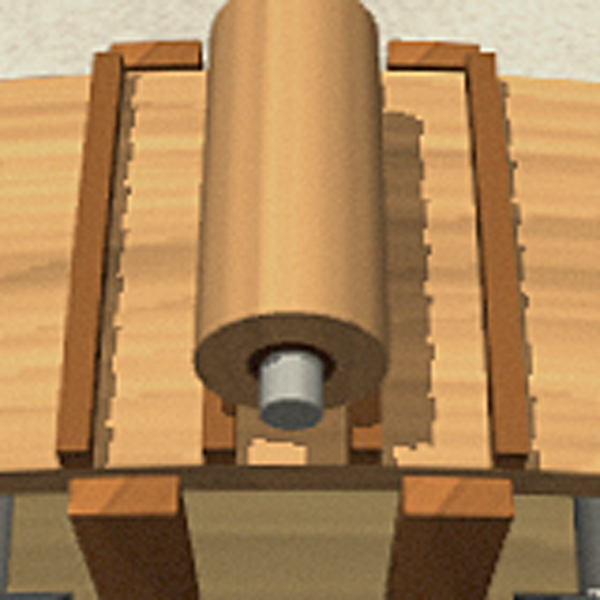

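The roller stub at (291,413) is centred between the inner ribs (204–235 and 350–382), and its end sits where predicted. The plate edges measure about 0.5 mm below the rails on both sides, so I'm handing in.

```bash
python3 - <<'E'
from station import r
s=r.sense(); print(s["time_s"],s["wrist_force"].round(1)); print(r.finish_job())
E
```

```text
26.8 [-0.7  0.4  0.2]
the job is handed in; nothing more can be done
None
```

I laid the wooden roller in the middle groove and raised the bed until the plate was about flush with the rails. I handed the job in at 26.8 s, and no verdict is reported.

**Turning the knobs:** I turned the knobs left, right, left, right, about 60–80° at a time. From the knob angles, the bed ends never differed by more than about 9 mm, which is about 2.6°.

**Last checks (wrist picture before hand-in):**
- **Bed height:** the plate edges measured about 0.4 mm (left) and 0.6 mm (right) below the rails, good to roughly 1 mm. This comes after correcting for a small yaw error; uncorrected, it read 0.9 and 0.15 mm. Both knobs ended at about 171°, which is 2.98 rad against 3.0 for flush.
- **Roller:** it lies centred between the inner ribs and lengthwise where predicted.
- **Bystanders:** the arm came near none of them.
- **Robot:** it was touching nothing at hand-in.

**Problems on the way:**
- **Left knob, first approach:** joint 5 reached its limit (about 9°), so I gripped that knob with the tool tilted 10–14° from its axis.
- **Left knob, first release:** one row of that move carried a leftover turn command, but the knob was still at about 111° when I checked it afterwards.

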